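# Refill the tilt-out nut bin

## Task

Raise the latch lever on top of the grey parts cabinet all the way by pressing its tail down, then pull the tilt-out bin front open to its stop. Lift the pan of hex nuts by its handle and pour all five nuts into the tilted opening, then set the empty pan back upright on the bench, leaving the bin open and the latch up. Leave everything else where it is, including the pan of round bushings.

Things in the scene. Friction and masses are not known exactly. Their poses are not given: they have to be found in the camera images.
- latch (a joint): small bright steel pivot lever on top of the grey parts cabinet, in rad: 0 to 0.1 = down, its front tooth bars the bin's lip; 0.5 = stop, tooth fully up (clear of the lip from 0.32). Pressing its tail down raises the tooth; stiff (about 2.5 N at the tail), no spring, stays where left.
- latch_tail (a point): top centre of the flat 24 x 24 mm thumb pad on the latch's tail, 80 mm behind the cabinet front and 60 mm to the -y side of its middle, 43 mm above the roof. The pivot is 50 mm nearer the front and 33 mm lower; pressed fully the pad sinks about 28 mm and shifts about 10 mm along the cabinet's +x. Lever down, its axes are the cabinet's.
- bin (a joint): tilt-out bin of the cabinet, hinged along its lower front edge, in rad: 0 = shut, 0.75 = open at its stop, the top of the front tipped out towards the robot. Stiff hinge, no spring: 2 to 5 N at the lip moves it; it stays where left.
- bin_lip (a point): middle of the top edge of the bin's front panel (204 wide, 200 high, 6 thick), on its inner face; a 10 mm round bead along the edge stands 2 mm proud of that face and 2 mm higher. Shut, it rises 30 mm above the roof: hook it from behind or pinch it. The latch covers it only from 45 to 75 mm to the -y side. Axes turn with the bin: x into the bin, y along the edge, z up the panel.
- bin_hinge (a point): middle of the hinge line, 20 mm above the bench, inner foot of the front panel; axes as bin_lip. Inside: x 0 to 98, y -96 to 96, floor 4 mm up, back wall 90 high, sides up to 155 near the front. At the stop the mouth lies between the lip (136 mm in front of the cabinet face, 166 mm above the bench) and the cabinet face.
- pan_grip (a point): centre of the handle of the aluminium pan with five hex nuts: black square bar 14 x 14, 86 long, bridging the pan's width, 85 mm above its underside. Pan 120 long (x), 76 wide (y; 86 over the handle posts), walls 30 high, 3 thick, open at the +x end (spout), 0.18 to 0.29 kg empty. x points to the spout, y along the bar, z up.
- pan_spout (a point): middle of the floor's edge at the pan's open end: 60 mm along +x from, and 82 mm below, pan_grip.
- nut0_center (a point): centre of a bright oiled steel hex nut, 24 mm across flats, 13 mm high, 34 g, lying flat in the pan; slides once the pan is tipped about 20 degrees
- nut1_center (a point): centre of a bright oiled steel hex nut, 24 mm across flats, 13 mm high, 34 g, lying flat in the pan; slides once the pan is tipped about 20 degrees
- nut2_center (a point): centre of a bright oiled steel hex nut, 24 mm across flats, 13 mm high, 34 g, lying flat in the pan; slides once the pan is tipped about 20 degrees
- nut3_center (a point): centre of a bright oiled steel hex nut, 24 mm across flats, 13 mm high, 34 g, lying flat in the pan; slides once the pan is tipped about 20 degrees
- nut4_center (a point): centre of a bright oiled steel hex nut, 24 mm across flats, 13 mm high, 34 g, lying flat in the pan; slides once the pan is tipped about 20 degrees
- spare_grip (a point): handle centre of the other pan, same make, holding three upright steel bushings 18 mm across, 26 high; to be left alone
- can: bystander, white can, 62 mm across, 130 high; origin under its middle; to be left alone
- wrench: bystander, steel wrench 170 mm long; origin under its middle; to be left alone
- roller: bystander, black rubber roller, 60 mm across, 30 high; origin under its middle; to be left alone
- gauge: bystander, steel gauge block 80 x 30 x 20 mm; origin under its middle; to be left alone
- cabinet: grey steel parts cabinet, fixed: 190 deep, 224 wide, flat roof 190 mm above the bench; origin at the bench under the middle of its front face, x from the front inwards, y along the front (left seen from the robot), z up
Things that resemble listed ones, but are neither listed nor needed, are in the scene too. Leave any red look-alike of the part that bears pan_grip alone.

How it is judged:
On the way, in this order (a step that is already met when the one before it is completed fails the run):
1. the latch lever is raised (value of joint latch above 0.4 rad), for 0.2 s.
2. the bin front is pulled open to its stop (value of joint bin above 0.69 rad and value of joint latch above 0.32 rad), for 0.2 s.
3. the pan is lifted and tipped over the open bin (angle between pan_grip's own z axis and vertical above 0.3 rad and height (world z) of pan_grip above 0.18 m and horizontal distance between pan_grip and bin_hinge below 0.25 m).
4. all five nuts lie in the bin (x of nut0_center in the frame of bin_hinge between -0.005 and 0.105 m and y of nut0_center in the frame of bin_hinge between -0.1 and 0.1 m and z of nut0_center in the frame of bin_hinge between 0 and 0.15 m and x of nut1_center in the frame of bin_hinge between -0.005 and 0.105 m and y of nut1_center in the frame of bin_hinge between -0.1 and 0.1 m and z of nut1_center in the frame of bin_hinge between 0 and 0.15 m and x of nut2_center in the frame of bin_hinge between -0.005 and 0.105 m and y of nut2_center in the frame of bin_hinge between -0.1 and 0.1 m and z of nut2_center in the frame of bin_hinge between 0 and 0.15 m and x of nut3_center in the frame of bin_hinge between -0.005 and 0.105 m and y of nut3_center in the frame of bin_hinge between -0.1 and 0.1 m and z of nut3_center in the frame of bin_hinge between 0 and 0.15 m and x of nut4_center in the frame of bin_hinge between -0.005 and 0.105 m and y of nut4_center in the frame of bin_hinge between -0.1 and 0.1 m and z of nut4_center in the frame of bin_hinge between 0 and 0.15 m), for 0.2 s.
At the end, for the whole second after the job is handed in: the latch lever is still up (above 0.32 rad), the bin is still open near its stop (above 0.66 of 0.75 rad) and still, all five nuts are inside the bin, and the pan stands upright on the bench (within 0.08 rad, handle 78 to 92 mm up) (all of step 4 and value of joint latch above 0.32 rad and value of joint bin above 0.66 rad and angle between pan_grip's own z axis and vertical below 0.08 rad and height (world z) of pan_grip between 0.078 and 0.092 m and velocity of joint bin below 0.05 rad/s); the robot touches nothing.
It fails at once if the pan of bushings is shifted more than 40 mm (distance of spare_grip from where it was at the start of the episode above 0.04 m).
It fails at once if a bystander is shifted more than 40 mm (distance of any of can, wrench, roller, gauge from where it was at the start of the episode above 0.04 m).
It also fails if it takes over 72 s, if anything falls off the work surface, if the arm or the gripper's body presses on something with over 40 N, if the wrist force passes 120 N, or if a joint passes its speed limit or range.

## Robot

A 6-joint arm with a two-finger parallel gripper is mounted at the origin on the work surface. World frame = base frame: x ahead of the robot, y to its left, z up, the work surface at z = 0. Lengths are in m, angles in rad, forces in N, time in s.
With the tool pointing down it reaches from about 0.25 to 0.775 m from the base axis. Payload 4 kg.
Tool frame: the origin (TCP) lies midway between the tips of the shut fingers; the grasp point (between the pads) lies robot.tcp_to_grasp behind it (robot.tcp_to_grasp is the distance from the TCP to the grasp point, in m); y points along the fingers, x is the direction in which the jaws open and shut, and the axes are right-handed (so a half turn about y gives the same grasp; the last joint's range is limited). The gripper opens to 94 mm and grips with 3 to 60 N. Pads are 16 mm wide; open, the fingers measure 119 mm over their backs; the gripper's body (75 mm by 177 mm) begins 78 mm behind the grasp point.
Start: joints at [1.104, 0.087, 1.371, -0, 1.684, -0.103], TCP at [0.196, 0.514, 0.206] pointing down, gripper open.
Joint ranges: [-3.1, 3.1], [-0.76, 2.03], [0.27, 2.55], [-1.08, 4.22], [0.17, 2.65], [-2.57, 2.57]. Speed limits (rad/s): [2.79, 2.79, 3.14, 3.14, 3.14, 3.14].

## Interface

Orientations are given as [roll, pitch, yaw] about the fixed x, y, z axes, in that order (R = Rz(yaw) Ry(pitch) Rx(roll)).
In Python, from bench import robot gives the robot as it stands.
- The arm moves only by the tool arm_command, never from a script. Its argument "series" is text: rows parted by semicolons, each of 7 numbers parted by spaces: the turn, a rotation vector about the tool's x, y, z in rad, then the shift along the tool's x, y, z in m, then the finger opening in m, from 0 to 0.094. A call has 1 to 12 rows; each row shifts and turns the pose as measured when the row begins, along the tool's axes as they then stand; what a row does not reach is not made up. A row lasts 1/10 s, in which the tool goes at most 50 mm and 8.59 degrees, less where a joint would pass 70% of its speed; a pose out of reach is approached as far as the arm can. A call with a gripper value outside its range is refused whole. The fingers move at their own pace and stop on an object; the grip force is fixed at half the most. Time passes only in rows, so rows that do not move let the fingers close. It gives the time, the measured TCP pose, the force and the opening at its end, in the units of the state.
- robot.get_obs(): the state, without advancing time (a new reading comes with each control period).
- robot.snapshot(name): name is "scene" or "top" or "wrist"; returns the picture (420x560x3 uint8, blue, green, red); there is no depth.
- robot.camera_params(name): a dict with "fx", "fy", "cx", "cy" (pixels), "extrinsics" (4x4, takes a point from camera to world coordinates). Camera axes: x right, y up, looking along -z (the intrinsics and any distortion apply to the point x, -y, -z); pixel columns grow to the right and rows downward; lengths in m; the calibration is good to about 2 mm. A picture is of the moment at which its call begins: read the wrist's pose just before it. camera_params takes no time and is no camera call; for the wrist camera it gives the pose at the moment of the call.
- robot.close_job(): hands the job in, once; it reports no verdict.
Trained networks look in the newest picture that a camera, given by its name, has taken for a name from the list of things; names that differ only in an ending like _2 or _b are one class to them, and where a whole thing is asked for, a point or a joint stands for the part that bears it (a point fixed in the world has none). Each returns a list of dicts, best first, with "score" (0 to 1); they miss things now and then, are a little off and sometimes report something else, mostly with a low value. They report only what shows in the picture. A call takes as long as a camera call. They do not tell look-alikes from the thing itself.
- robot.spot_in(camera, target): "centre" ([x, y, z] in m, in the coordinates of the camera as it stood for that picture, good to about 4 mm: the middle of the surface that is visible of it).
The state is a dict: "time": time; "joint_positions": joint angles; "qvel": joint speeds; "joint_torque": joint torques, N m; "tool_pos": TCP position; "ee_rot": TCP orientation; "wrist_force": force on the tool from outside, world axes, zero at the start; "wrist_torque": the same for the moment, N m; "width": finger opening in m.
Only numpy, scipy, OpenCV 4.12 (cv2) and the standard library are available. Lean on these libraries where they do the work, as an engineer would, in place of code of your own. Each camera call takes 0.05 s, during which the arm holds its last target.

## Working session

There is one attempt and no reset: what is moved stays moved. The work goes in short steps, Python scripts to look and compute and a tool call to move; the robot and the scene stay as the last step left them, time stands still between calls to the robot, and variables do not carry over. Pictures are saved under pics/ and viewed, and the job is handed in when it is done.

Besides the shell and the picture viewer there is one more tool, called after "Request:" as name(argument=value, ...) on one line, values as JSON. arm_command: Moves the arm, as the interface text tells. Its arguments: {"type":"object","properties":{"series":{"type":"string"}},"required":["series"]}

```bash
mkdir -p pics; ls; python3 - <<'E'
from bench import robot
import cv2
o=robot.get_obs()
for k,v in o.items(): print(k,v)
print(getattr(robot,'tcp_to_grasp',None))
for n in ['scene','top','wrist']:
    cv2.imwrite(f'pics/{n}0.png',robot.snapshot(n))
    p=robot.camera_params(n); print(n,p)
E
```

```text
pics
time 0.0
joint_positions [ 1.10392917e+00  8.79132213e-02  1.37225032e+00 -2.96170688e-05
  1.68359228e+00 -1.03112820e-01]
qvel [ 1.23607030e-04 -4.75175164e-05 -1.47296703e-04  8.67453803e-04
  3.64224844e-05  2.74075673e-04]
joint_torque [-3.34194256e-04 -3.40182066e+01 -3.02425218e+01  7.16055511e-02
  3.30500398e-02 -1.83835314e-04]
tool_pos [0.19545286 0.51350894 0.20432901]
ee_rot [-1.57060295  0.00215472  1.2070389 ]
wrist_force [0.35188475 0.26651351 0.0134321 ]
wrist_torque [ 0.04288602 -0.01164354 -0.02088081]
width 0.0940075374138376
0.0188
scene {'fx': 470.07197209253997, 'fy': 470.07197209253997, 'cx': 276.50672265740087, 'cy': 205.10119229075826, 'extrinsics': array([[ 0.68073748, -0.46546635,  0.56563023,  1.1284424 ],
       [ 0.73248853,  0.4404955 , -0.51906095, -0.55603784],
       [-0.00755217,  0.7676619 ,  0.64081056,  0.83728465],
       [ 0.        ,  0.        ,  0.        ,  1.        ]])}
top {'fx': 535.5421548326625, 'fy': 535.5421548326625, 'cx': 285.5617094369978, 'cy': 214.83638315123355, 'extrinsics': array([[-2.91932401e-03,  9.92760838e-01, -1.20072459e-01,
         2.97419170e-01],
       [-9.99881019e-01, -1.07914555e-03,  1.53877354e-02,
         1.16331827e-02],
       [ 1.51467654e-02,  1.20103095e-01,  9.92645869e-01,
         1.76933305e+00],
       [ 0.00000000e+00,  0.00000000e+00,  0.00000000e+00,
         1.00000000e+00]])}
wrist {'fx': 315.05245096057195, 'fy': 315.05245096057195, 'cx': 278.96273334630774, 'cy': 210.260436941502, 'extrinsics': array([[ 0.35661899, -0.90321143, -0.23881376,  0.1264254 ],
       [ 0.93424838,  0.34430834,  0.09290705,  0.53847938],
       [-0.00168914, -0.25624379,  0.96661071,  0.38361931],
       [ 0.        ,  0.        ,  0.        ,  1.        ]])}
```

View pics/scene0.png

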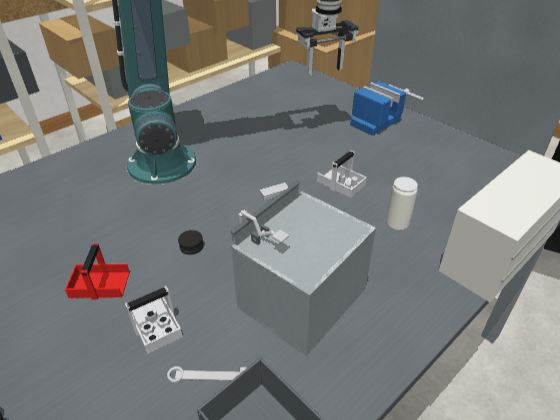

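View pics/top0.png

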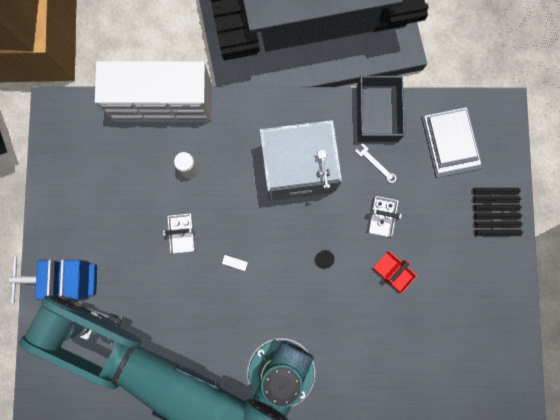

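View pics/wrist0.png

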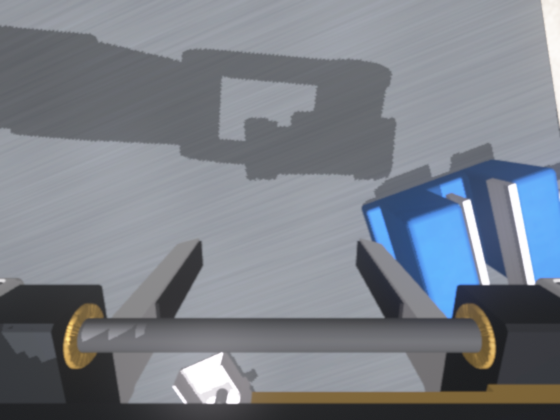

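```bash
cat > h.py <<'E'
import numpy as np
from bench import robot
def tow(p,c):
    E=p['extrinsics']; return E[:3,:3]@np.array(c)+E[:3,3]
def proj(p,w):
    E=p['extrinsics']; c=E[:3,:3].T@(np.array(w)-E[:3,3]); return np.array([p['cx']+p['fx']*c[0]/-c[2], p['cy']-p['fy']*c[1]/-c[2]])
E
python3 - <<'E'
from h import *
np.set_printoptions(precision=4,suppress=True)
for n in ['top','scene']:
    p=robot.camera_params(n)
    for t in ['pan_grip','spare_grip','latch_tail','bin_lip','cabinet','latch','bin','nut0_center','can','wrench','roller','gauge','pan_spout']:
        for d in robot.spot_in(n,t)[:5]:
            w=tow(p,d['centre']); print(n,t,round(d['score'],2),w,proj(p,w).round())
print(robot.get_obs()['time'])
E
```

```text
top pan_grip 0.73 [ 0.3247 -0.3695  0.0055] [393. 271.]
top pan_grip 0.55 [ 0.5018 -0.3345  0.0041] [381. 217.]
top spare_grip 0.88 [0.4438 0.3326 0.0021] [180. 235.]
top latch_tail 0.7 [ 0.6309 -0.1193  0.2319] [322. 165.]
top latch_tail 0.53 [ 0.5688 -0.0608  0.1548] [301. 190.]
top bin_lip 0.83 [ 0.5681 -0.0615  0.1563] [301. 190.]
top cabinet 0.69 [ 0.6558 -0.0595  0.1871] [301. 160.]
top cabinet 0.45 [0.4453 0.335  0.0002] [179. 235.]
top latch 0.74 [ 0.6272 -0.1214  0.2308] [323. 166.]
top latch 0.41 [ 0.567  -0.0625  0.1537] [302. 191.]
top bin 0.61 [ 0.5694 -0.0612  0.1537] [301. 190.]
top nut0_center 0.49 [ 0.5473 -0.3258  0.0165] [379. 203.]
top can 0.84 [0.6596 0.3012 0.1324] [184. 163.]
top can 0.36 [ 0.4849 -0.3326  0.0175] [382. 222.]
top wrench 0.6 [ 0.6862 -0.3152  0.0076] [374. 163.]
top roller 0.66 [ 0.4847 -0.332   0.0159] [381. 222.]
top roller 0.49 [ 0.3634 -0.1475  0.0262] [326. 259.]
top gauge 0.72 [0.3564 0.1528 0.0225] [234. 261.]
top gauge 0.32 [ 0.5372 -0.3608  0.0178] [390. 206.]
top gauge 0.2 [ 0.5712 -0.0615  0.1541] [301. 189.]
top pan_spout 0.6 [ 0.498
[... 516 characters left out ...]
126 -0.1286  0.2343] [259. 223.]
scene bin 0.7 [ 0.5806 -0.077   0.206 ] [268. 214.]
scene bin 0.33 [ 0.5055 -0.3416  0.0196] [152. 321.]
scene nut0_center 0.42 [ 0.5427 -0.329   0.0173] [167. 329.]
scene can 0.74 [0.6779 0.2806 0.0877] [402. 204.]
scene can 0.26 [ 0.3749 -0.1502  0.0315] [191. 241.]
scene wrench 0.73 [ 0.671  -0.3354  0.0054] [202. 375.]
scene roller 0.62 [ 0.3775 -0.1501  0.0292] [192. 243.]
scene roller 0.52 [0.4547 0.3164 0.0254] [341. 179.]
scene gauge 0.54 [0.356  0.1415 0.0205] [273. 191.]
scene pan_spout 0.82 [ 0.5066 -0.3394  0.0185] [154. 321.]
scene pan_spout 0.61 [ 0.3203 -0.3692  0.0177] [ 99. 279.]
scene pan_spout 0.31 [ 0.485  -0.3374  0.0154] [149. 315.]
1.45
```

The scene shows the cabinet with the steel lever (scene 261,225). The candidates for the nut pan are:
- the aluminium pan with nuts at scene (153,320), top (383,215)
- the red empty look-alike at scene (97,280), top (395,271)
- the bushings pan at scene (343,177), top (180,233)

The aluminium pan with the hex nuts fits. I'll confirm with enlarged crops.

```bash
python3 - <<'E'
import cv2
t=cv2.imread('pics/top0.png');s=cv2.imread('pics/scene0.png')
a=cv2.resize(t[105:215,250:350],None,fx=5,fy=5,interpolation=cv2.INTER_CUBIC);cv2.imwrite('pics/c1.png',a)
b=cv2.resize(t[185:250,355:415],None,fx=9,fy=9,interpolation=cv2.INTER_CUBIC);cv2.imwrite('pics/c2.png',b)
b=cv2.resize(s[170:360,110:270],None,fx=3,fy=3,interpolation=cv2.INTER_CUBIC);
b=cv2.resize(s[170:360,225:385],None,fx=3.1,fy=3.1,interpolation=cv2.INTER_CUBIC);cv2.imwrite('pics/c3.png',b)
b=cv2.resize(s[280:355,115:195],None,fx=8,fy=8,interpolation=cv2.INTER_CUBIC);cv2.imwrite('pics/c4.png',b)
E
```

```text
(no output)
```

View pics/c1.png

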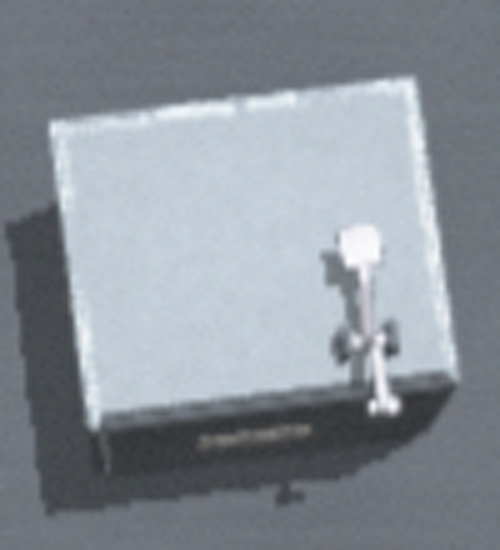

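View pics/c2.png

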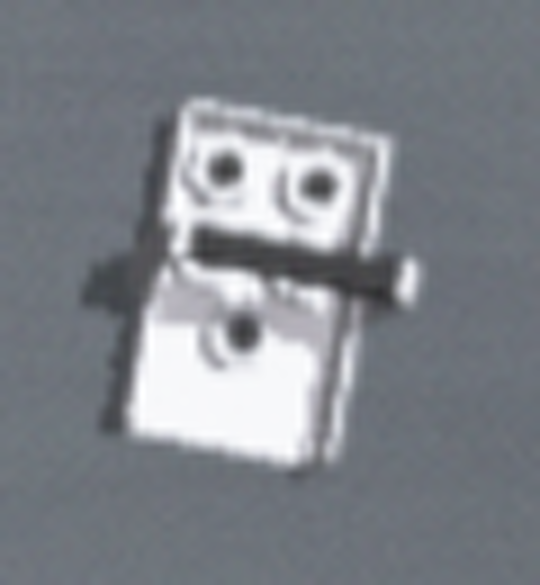

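View pics/c3.png

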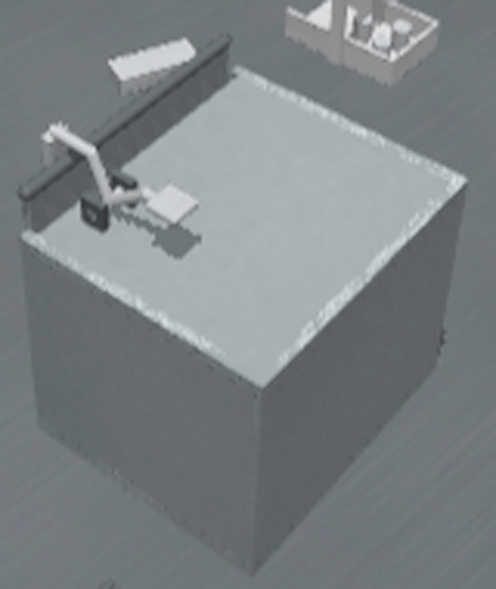

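View pics/c4.png

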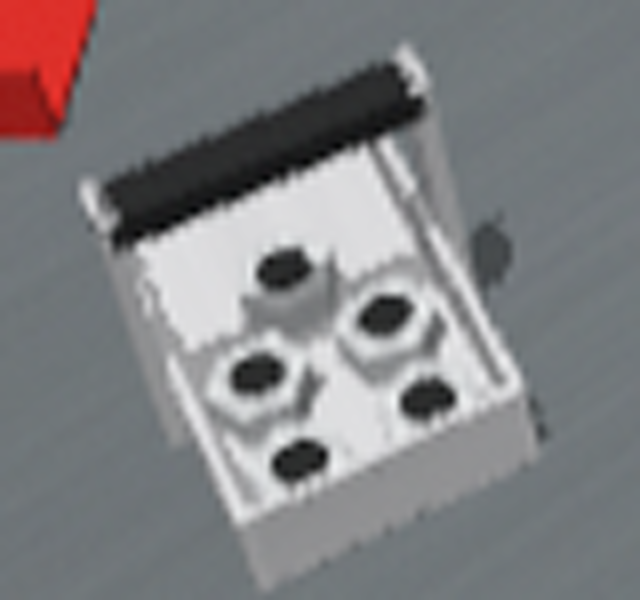

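The aluminium pan with five nuts is confirmed: its spout faces the robot and the nuts sit at the closed end. Next I'll fit the cabinet and pan poses from corner pixels in both views.

```bash
cat > fit.py <<'E'
from h import *
from scipy.optimize import least_squares
np.set_printoptions(precision=4,suppress=True)
P={n:robot.camera_params(n) for n in('top','scene')}
def un(X,f,x0,y0): return np.array([(X[0]+.5)/f-.5+x0,(X[1]+.5)/f-.5+y0])
def T(q,l):
    c,s=np.cos(q[2]),np.sin(q[2]); return np.array([q[0]+c*l[0]-s*l[1],q[1]+s*l[0]+c*l[1],l[2]])
def fit(obs,q0):
    def r(q): return np.concatenate([proj(P[n],T(q,l))-u for n,l,u in obs])
    s=least_squares(r,q0,loss='soft_l1'); 
    return s.x, r(s.x).reshape(-1,2)
if __name__=='__main__':
    W=.112
    t=lambda *X: un(X,5,250,105); s=lambda *X: un(X,3.1,225,170)
    obs=[('top',(.19,W,.19),t(52,122)),('top',(.19,-W,.19),t(413,77)),('top',(0,-W,.19),t(458,378)),
    ('scene',(0,-W,.19),s(25,235)),('scene',(.19,-W,.19),s(262,387)),('scene',(.19,W,.19),s(466,182)),('scene',(0,W,.19),s(235,68)),('scene',(.19,-W,0),s(250,575)),('top',(.08,-.06,.233),t(361,244)),('scene',(.08,-.06,.233),s(172,205))]
    q,r=fit(obs,[.57,-.06,0]); print('cab',q);print(r)
    for nm,l in dict(tail=(.08,-.06,.233),lip=(0,0,.22),hinge=(0,0,.02)).items(): print(nm,T(q,l),proj(P['top'],T(q,l)),proj(P['scene'],T(q,l)))
    t=lambda *X: un(X,9,355,185); s=lambda *X: un(X,8,115,280)
    # pan frame: x to spout
    obs=[('top',(-.06,.038,.03),t(388,135)),('top',(-.06,-.038,.03),t(180,98)),('top',(.06,-.038,0.0),t(128,435)),('top',(0,-.0,.092),t(300,262)),
    ('scene',(0,0,.092),s(263,140)),('scene',(-.06,.038,.03),s(245,522)),('scene',(-.06,-.038,.03),s(525,390)),('scene',(-.06,.038,0),s(265,590)),('scene',(-.06,-.038,0),s(545,455))]
    q,r=fit(obs,[.5,-.33,np.pi-.15]); print('pan',q);print(r)
E
python3 fit.py
```

```text
cab [ 0.5743 -0.0699  0.1266]
[[-0.467   0.5297]
 [ 0.5075  0.5687]
 [ 0.3472  1.4632]
 [-1.433   0.9204]
 [ 0.4822  0.8186]
 [ 0.9567 -0.3273]
 [ 0.9792 -0.2865]
 [ 0.786   1.2659]
 [ 0.1108  1.1493]
 [-0.2045 -1.7543]]
tail [ 0.6613 -0.1193  0.233 ] [321.9108 154.5493] [279.9407 234.036 ]
lip [ 0.5743 -0.0699  0.22  ] [305.0626 184.5593] [268.4526 205.9817]
hinge [ 0.5743 -0.0699  0.02  ] [301.9604 195.2173] [270.0517 272.1215]
pan [ 0.5028 -0.3376  2.9593]
[[ 0.349   0.9691]
 [ 0.7284  0.9573]
 [-0.8425  0.0244]
 [-0.2222  0.2907]
 [-0.4178 -0.0911]
 [ 0.0803  0.6765]
 [ 0.6771 -0.3191]
 [ 0.3501  0.7373]
 [ 0.1613  0.1891]]
```

Request:
arm_command(series="0 -0.125 0 0 -0.03 0 0; 0 -0.125 0 0 -0.03 0 0; 0 -0.125 0 0 -0.03 0 0; 0 -0.12 0 0 -0.03 0 0; 0 0 0 0 0 0 0")

```text
time: 1.95
tool_pos: [0.1952, 0.513, 0.3272]
ee_rot: [-1.568, 0.004, 1.722]
wrist_force: [-0.2, -0.3, 1.1]
width: 0.0572
```

```bash
cat >> h.py <<'E'
from scipy.spatial.transform import Rotation as Ro
def delta(tgt,rpy=None):
    o=robot.get_obs(); R=Ro.from_euler('xyz',o['ee_rot'])
    d=R.inv().apply(np.array(tgt)-o['tool_pos'])
    print('t',o['time'],'pos',o['tool_pos'].round(4),'rpy',o['ee_rot'].round(4),'q',o['joint_positions'].round(2),'F',o['wrist_force'].round(1),'w',round(o['width'],4))
    print('shift',d.round(4))
    if rpy is not None: print('turn',(R.inv()*Ro.from_euler('xyz',rpy)).as_rotvec().round(4))
E
python3 -c "
from h import *
delta([.661,-.119,.3],[-np.pi/2,0,1.697])"
```

```text
t 1.95 pos [0.1952 0.513  0.3272] rpy [-1.5677  0.0043  1.7218] q [ 1.1   0.1   1.12  0.    1.93 -0.62] F [-0.2 -0.3  1.1] w 0.0572
shift [-0.6948  0.0291 -0.3655]
turn [-0.0031  0.0248 -0.0044]
```

Request:
arm_command(series="0 0.025 0 -0.043 0 -0.0225 0; 0 0 0 -0.043 0 -0.0225 0; 0 0 0 -0.043 0 -0.0225 0; 0 0 0 -0.043 0 -0.0225 0; 0 0 0 -0.043 0 -0.0225 0; 0 0 0 -0.043 0 -0.0225 0; 0 0 0 -0.043 0 -0.0225 0; 0 0 0 -0.043 0 -0.0225 0; 0 0 0 -0.043 0 -0.0225 0; 0 0 0 -0.043 0 -0.0225 0; 0 0 0 -0.043 0 -0.0225 0; 0 0 0 0 0 0 0")

```text
time: 3.15
tool_pos: [0.5043, 0.0592, 0.3109]
ee_rot: [-1.552, 0.009, 1.68]
wrist_force: [-0.6, -0.1, -0.3]
width: 0.0008
```

```bash
python3 -c "
from h import *
import cv2
delta([.661,-.119,.3],[-np.pi/2,0,1.697])
p=robot.camera_params('wrist')
cv2.imwrite('pics/w1.png',robot.snapshot('wrist'))
for t in ['latch_tail','bin_lip','latch']:
  for d in robot.spot_in('wrist',t)[:3]: w=tow(p,d['centre']);print(t,d['score'],w.round(4),proj(p,w).round())
"
```

```text
t 3.15 pos [0.5043 0.0592 0.3109] rpy [-1.5518  0.0087  1.6804] q [ 0.01  0.01  1.24 -0.01  1.91 -1.67] F [-0.6 -0.1 -0.3] w 0.0008
shift [-0.1942  0.01   -0.1364]
turn [-0.019  -0.0167 -0.0085]
latch_tail 0.73 [ 0.5962 -0.1278  0.2282] [ 70. 291.]
bin_lip 0.74 [ 0.5703 -0.0654  0.1635] [164. 247.]
bin_lip 0.39 [ 0.6485 -0.358   0.0046] [ 19. 239.]
latch 0.63 [ 0.5991 -0.1234  0.2279] [ 75. 294.]
```

View pics/w1.png

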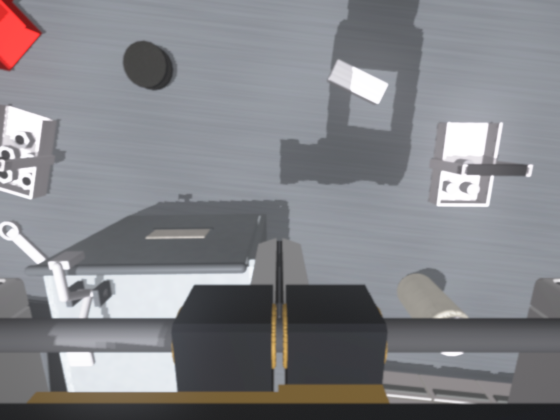

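```bash
python3 -c "
from fit import *
p=robot.camera_params('wrist');q=[.5743,-.0699,.1266]
for l in [(0,.102,.22),(0,-.102,.22),(0,.112,.19),(0,-.112,.19),(.08,-.06,.233),(.068,-.072,.233),(.068,-.048,.233)]: print(l,proj(p,T(q,l)).round(1))
"; python3 -c "
import cv2
t=cv2.imread('pics/w1.png');cv2.imwrite('pics/c5.png',cv2.resize(t[200:400,0:290],None,fx=2.7,fy=2.7,interpolation=cv2.INTER_CUBIC))"
```

```text
(0, 0.102, 0.22) [238.8 270.6]
(0, -0.102, 0.22) [ 23.5 271.6]
(0, 0.112, 0.19) [252.3 258.2]
(0, -0.112, 0.19) [ 36.8 259.3]
(0.08, -0.06, 0.233) [ 72.8 353.7]
(0.068, -0.072, 0.233) [ 58.3 342.9]
(0.068, -0.048, 0.233) [ 83.2 342.9]
```

View pics/c5.png

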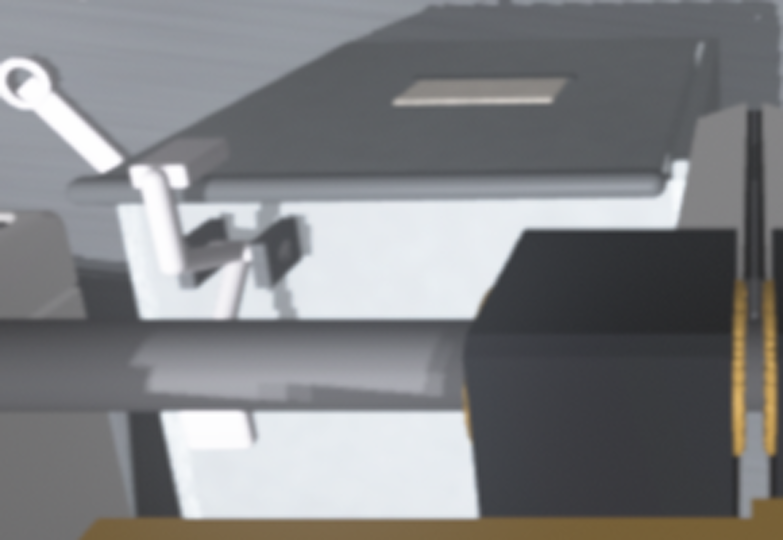

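```bash
python3 -c "
from h import *
delta([.661,-.115,.255],[-np.pi/2,0,1.697])"
```

```text
t 3.35 pos [0.502  0.0648 0.3135] rpy [-1.5549  0.0065  1.6902] q [ 0.02  0.01  1.24 -0.01  1.91 -1.67] F [0.1 0.1 0.7] w 0.0006
shift [-0.1971  0.0576 -0.1374]
turn [-0.0159 -0.0069 -0.0065]
```

Request:
arm_command(series="-0.019 -0.017 -0.008 -0.041 0.002 -0.029 0; 0 0 0 -0.041 0.002 -0.029 0; 0 0 0 -0.041 0.002 -0.029 0; 0 0 0 -0.041 0.002 -0.029 0; 0 0 0 -0.026 0.002 -0.02 0; 0 0 0 0 0 0 0")

```text
time: 3.95
tool_pos: [0.6663, -0.0939, 0.3069]
ee_rot: [-1.582, -0.004, 1.73]
wrist_force: [-0.2, -0.2, -0.8]
width: 0.0002
```

```bash
python3 -c "
from h import *
delta([.661,-.115,.250],[-np.pi/2,0,1.697])"
```

```text
t 3.95 pos [ 0.6663 -0.0939  0.3069] rpy [-1.5823 -0.0039  1.7297] q [-0.23  0.38  0.82  0.01  1.93 -1.96] F [-0.2 -0.2 -0.8] w 0.0002
shift [-0.0202  0.0567  0.0093]
turn [0.0114 0.0327 0.0041]
```

Request:
arm_command(series="0.011 0.033 0.004 -0.02 0.02 0.009 0; 0 0 0 0 0.02 0 0; 0 0 0 0 0.01 0 0; 0 0 0 0 0 0 0")

```text
time: 4.35
tool_pos: [0.6602, -0.1058, 0.2583]
ee_rot: [-1.574, -0.001, 1.705]
wrist_force: [-0.0, 0.6, 0.0]
width: 0.0006
```

```bash
python3 -c "
from h import *
import cv2
delta([.661,-.115,.235],[-np.pi/2,0,1.697])
cv2.imwrite('pics/c6.png',cv2.resize(robot.snapshot('scene')[130:330,180:400],None,fx=3,fy=3,interpolation=cv2.INTER_CUBIC))"
```

```text
t 4.35 pos [ 0.6602 -0.1058  0.2583] rpy [-1.5744e+00 -1.0000e-03  1.7055e+00] q [-0.24  0.36  0.95  0.    1.84 -1.95] F [-0.   0.6  0. ] w 0.0006
shift [-0.0092  0.0233  0.0005]
turn [0.0036 0.0085 0.001 ]
```

View pics/c6.png

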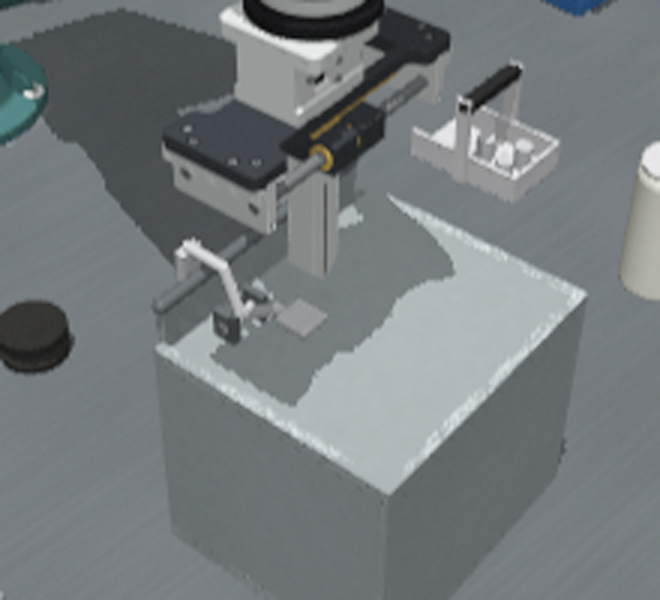

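```bash
python3 -c "
from fit import *
p=P['scene']
def f(w): return ((proj(p,w)-[180,130]+.5)*3-.5).round()
print(f([.660,-.106,.258]),f([.660,-.106,.233]),f([.661,-.119,.233]),f([.661,-.115,.233]),f([.67,-.119,.233]),f([.66,-.129,.233]))
for dx in(-.012,.012):
  for dy in(-.012,.012): print(dx,dy,f(T([.5743,-.0699,.1266],(.08+dx,-.06+dy,.233))))
"
```

```text
[315. 272.] [315. 302.] [301. 313.] [306. 310.] [311. 320.] [288. 319.]
-0.012 -0.012 [274. 315.]
-0.012 0.012 [298. 295.]
0.012 -0.012 [303. 332.]
0.012 0.012 [328. 311.]
```

Request:
arm_command(series="0.004 0.008 0 -0.014 0.01 -0.002 0; 0 0 0 0 0.01 0 0; 0 0 0 0 0.005 0 0; 0 0 0 0 0.005 -0.001 0")

```text
time: 4.8
tool_pos: [0.667, -0.1184, 0.2327]
ee_rot: [-1.58, 0.003, 1.7]
wrist_force: [0.8, 0.5, -0.2]
width: 0.0006
```

```bash
python3 -c "
from h import *
delta([.672,-.120,.205],[-np.pi/2,0,1.697])"
```

```text
t 4.8 pos [ 0.667  -0.1184  0.2327] rpy [-1.5796  0.0026  1.6998] q [-0.26  0.37  0.98  0.    1.78 -1.96] F [ 0.8  0.5 -0.2] w 0.0006
shift [-0.0021  0.0278 -0.0045]
turn [ 0.0088  0.0028 -0.0025]
```

Request:
arm_command(series="0 0 0 0 0.006 0 0; 0 0 0 0 0.006 -0.001 0; 0 0 0 0 0.006 -0.002 0; 0 0 0 0 0.006 -0.002 0; 0 0 0 0 0.005 -0.002 0; 0 0 0 0 0.004 -0.001 0; 0 0 0 0 0 0 0")

```text
time: 5.5
tool_pos: [0.6788, -0.1175, 0.2062]
ee_rot: [-1.593, 0.007, 1.7]
wrist_force: [0.2, 0.6, 1.1]
width: 0.0005
```

```bash
python3 -c "
from h import *
import cv2
delta([.672,-.120,.205],[-np.pi/2,0,1.697])
cv2.imwrite('pics/c7.png',cv2.resize(robot.snapshot('scene')[130:330,180:400],None,fx=3,fy=3,interpolation=cv2.INTER_CUBIC))"
```

```text
t 5.5 pos [ 0.6788 -0.1175  0.2062] rpy [-1.5931  0.007   1.7001] q [-0.25  0.39  1.01  0.    1.72 -1.95] F [0.2 0.6 1.1] w 0.0005
shift [-0.0016  0.001   0.0071]
turn [ 0.0223  0.0032 -0.007 ]
```

View pics/c7.png

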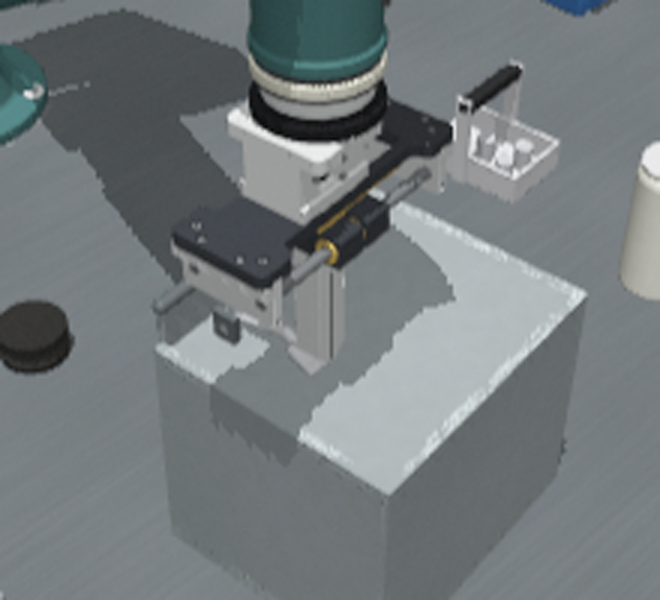

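Request:
arm_command(series="0 0 0 0 0.004 0.002 0; 0 0 0 0 0.004 0.001 0; 0 0 0 0 0.004 0 0; 0 0 0 0 0.004 0 0")

```text
time: 5.95
tool_pos: [0.6805, -0.1177, 0.2043]
ee_rot: [-1.615, 0.014, 1.701]
wrist_force: [-2.1, 1.1, 12.5]
width: 0.0007
```

```bash
python3 -c "
from h import *
delta([.672,-.120,.205],[-np.pi/2,0,1.697])"
```

```text
t 5.95 pos [ 0.6805 -0.1177  0.2043] rpy [-1.6146  0.0137  1.701 ] q [-0.26  0.37  1.03  0.    1.69 -1.96] F [-2.1  1.1 12.5] w 0.0007
shift [-0.0012 -0.001   0.0087]
turn [ 0.0438  0.0043 -0.0136]
```

Request:
arm_command(series="0.02 0 -0.007 0 -0.03 0 0; 0.02 0 -0.007 0 -0.04 0 0; 0 0 0 0 0 0 0")

```text
time: 6.25
tool_pos: [0.6757, -0.1172, 0.271]
ee_rot: [-1.563, -0.003, 1.701]
wrist_force: [-0.9, 0.3, 1.4]
width: 0.0007
```

```bash
python3 -c "
from fit import *
import cv2
q=[.5750,-.068,.1266]
w=T(q,(.024,.025,.27));print(w)
delta(w,[-np.pi/2,0,1.697])
cv2.imwrite('pics/c8.png',cv2.resize(robot.snapshot('scene')[130:330,180:400],None,fx=3,fy=3,interpolation=cv2.INTER_CUBIC))
cv2.imwrite('pics/w2.png',robot.snapshot('wrist'))"
```

```text
[ 0.5957 -0.0402  0.27  ]
t 6.25 pos [ 0.6757 -0.1172  0.271 ] rpy [-1.5633 -0.0035  1.7007] q [-0.25  0.41  0.85  0.    1.89 -1.96] F [-0.9  0.3  1.4] w 0.0007
shift [0.0868 0.0018 0.0694]
turn [-0.0075  0.0037  0.0035]
```

View pics/c8.png

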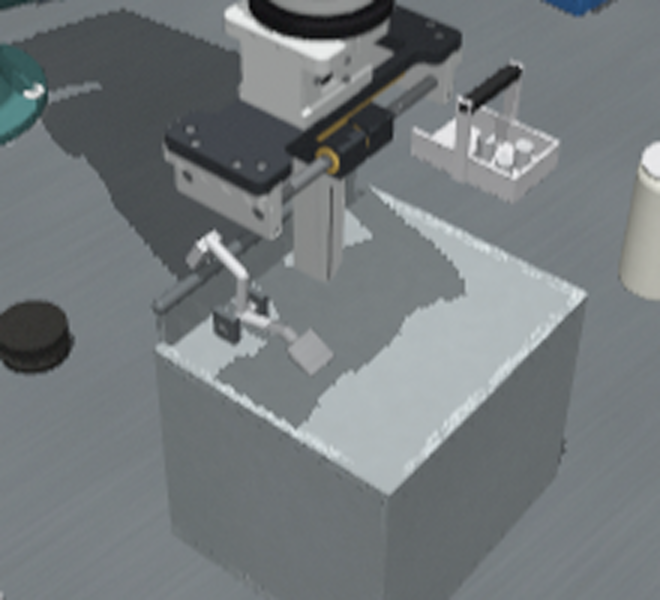

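View pics/w2.png

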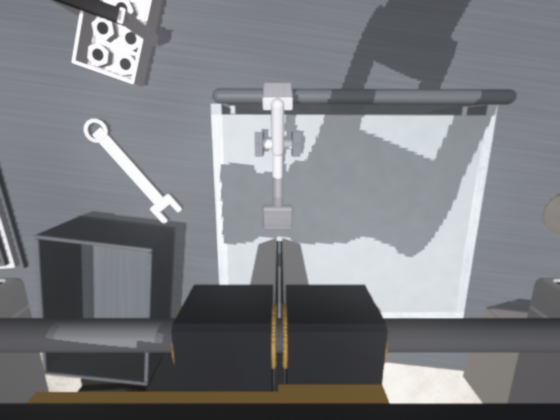

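Lever is up: the tooth has tipped up and the pad sits tilted at c8 (312,352). The wrist picture shows the bead ends at (215,96) and (514,97), so I'll use those to refine the lip.

```bash
python3 -c "
from fit import *
P['wrist']=robot.camera_params('wrist')
q,r=fit([('wrist',(-.003,.102,.217),np.array([514,97])),('wrist',(-.003,-.102,.217),np.array([215,96])),('wrist',(.19,.112,.19),np.array([464,315])),('wrist',(.19,-.112,.19),np.array([229,315]))],[.575,-.068,.127]);print(q,r)
q[1]
w=T(q,(.024,.025,.27));print(w)
delta(w,[-np.pi/2,0,1.697])
"
```

```text
[ 0.575  -0.0718  0.1295] [[-0.6464 -1.3895]
 [ 1.0837 -0.4986]
 [ 1.1107  6.3151]
 [-8.1002  7.3653]]
[ 0.5955 -0.0439  0.27  ]
t 6.35 pos [ 0.6743 -0.1168  0.2648] rpy [-1.5553 -0.007   1.7007] q [-0.25  0.41  0.86  0.    1.89 -1.96] F [-0.2 -0.9 -0.5] w 0.0001
shift [ 0.0825 -0.0035  0.0687]
turn [-0.0155  0.0038  0.007 ]
```

Request:
arm_command(series="-0.015 0.004 0.007 0.038 -0.004 0.032 0; 0 0 0 0.037 0 0.032 0; 0 0 0 0.006 0 0.004 0; 0 0 0 0 0 0 0")

```text
time: 6.75
tool_pos: [0.591, -0.044, 0.247]
ee_rot: [-1.537, -0.01, 1.694]
wrist_force: [0.3, 0.4, 1.3]
width: 0.0004
```

```bash
python3 -c "
from fit import *
import cv2
q=[.5750,-.070,.1266]
delta(T(q,(.022,.025,.205)),[-np.pi/2,0,1.697])
cv2.imwrite('pics/c9.png',cv2.resize(robot.snapshot('scene')[130:330,180:400],None,fx=3,fy=3,interpolation=cv2.INTER_CUBIC))
"
```

```text
t 6.75 pos [ 0.591 -0.044  0.247] rpy [-1.537  -0.01    1.6939] q [-0.17  0.21  1.15 -0.    1.82 -1.86] F [0.3 0.4 1.3] w 0.0004
shift [ 0.0008  0.0419 -0.0042]
turn [-0.0337 -0.0029  0.0101]
```

View pics/c9.png

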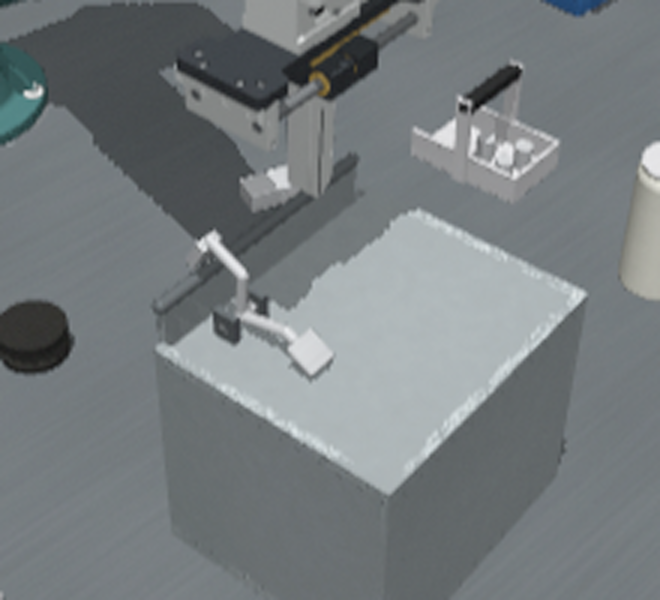

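Request:
arm_command(series="-0.033 -0.003 0.01 0 0.01 -0.006 0; 0 0 0 0 0.012 0 0; 0 0 0 0 0.011 0 0; 0 0 0 0 0.004 0 0; 0 0 0 0 0 0 0")

```text
time: 7.3
tool_pos: [0.5992, -0.0473, 0.2039]
ee_rot: [-1.566, 0.0, 1.693]
wrist_force: [0.5, -0.2, -0.3]
width: 0.0005
```

```bash
python3 -c "
from fit import *
import cv2
q=[.5750,-.070,.1266]
delta(T(q,(.009,.025,.205)),[-np.pi/2,0,1.697])
cv2.imwrite('pics/c10.png',cv2.resize(robot.snapshot('scene')[130:330,180:400],None,fx=3,fy=3,interpolation=cv2.INTER_CUBIC))
"
```

```text
t 7.3 pos [ 0.5992 -0.0473  0.2039] rpy [-1.5659  0.0002  1.6928] q [-0.17  0.21  1.24 -0.    1.7  -1.87] F [ 0.5 -0.2 -0.3] w 0.0005
shift [ 0.0054 -0.001   0.0179]
turn [-0.0049 -0.0042 -0.0002]
```

View pics/c10.png

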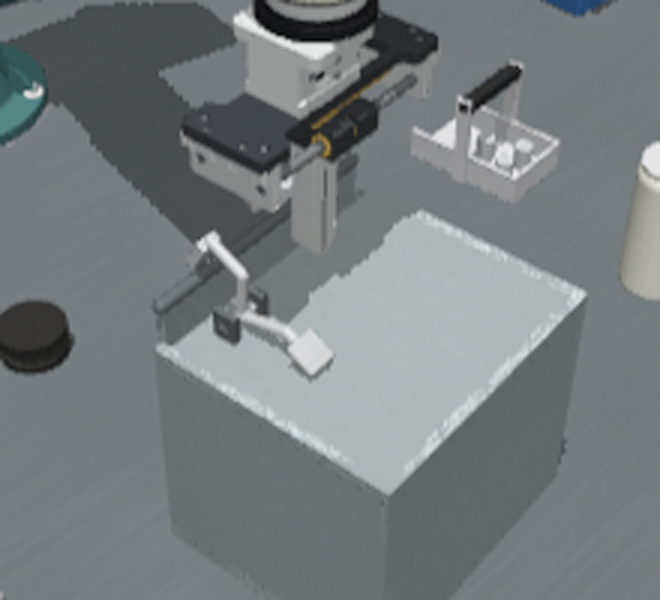

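Request:
arm_command(series="0 0 0 0.003 0 0.01 0; 0 0 0 0.002 0 0.01 0; 0 0 0 0 0 0.012 0; 0 0 0 0 0.002 0.012 0; 0 0 0 0 0.002 0.012 0; 0 0 0 0 0.002 0.012 0; 0 0 0 0 0.003 0.012 0")

```text
time: 8.05
tool_pos: [0.5212, -0.0521, 0.1987]
ee_rot: [-1.588, 0.005, 1.694]
wrist_force: [3.7, 0.8, -0.9]
width: 0.0005
```

```bash
python3 -c "
from fit import *
import cv2
q=[.5750,-.070,.1266]
th=.75
delta(T(q,(.008-.187*np.sin(th),.025,.02+.187*np.cos(th))),[-np.pi/2,0,1.697])
cv2.imwrite('pics/c11.png',cv2.resize(robot.snapshot('scene')[130:330,180:400],None,fx=3,fy=3,interpolation=cv2.INTER_CUBIC))
"
```

```text
t 8.05 pos [ 0.5212 -0.0521  0.1987] rpy [-1.5882  0.0049  1.6942] q [-0.21  0.02  1.46  0.    1.65 -1.9 ] F [ 3.7  0.8 -0.9] w 0.0005
shift [0.0005 0.0407 0.0691]
turn [ 0.0174 -0.0028 -0.0049]
```

View pics/c11.png

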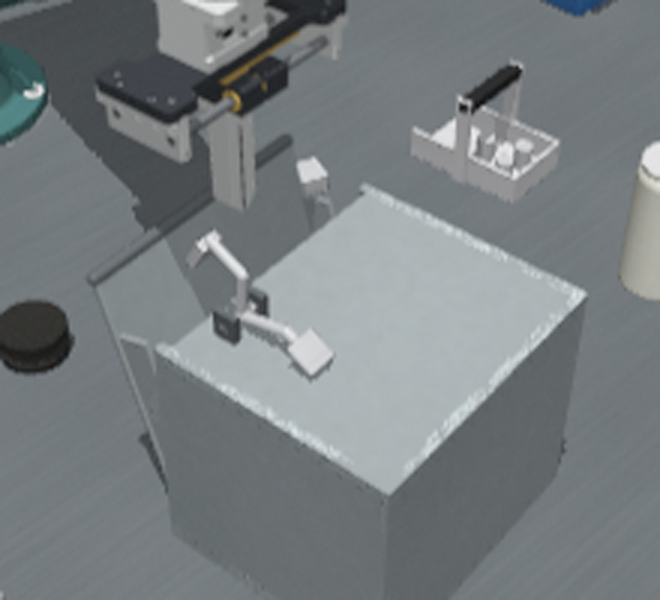

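Request:
arm_command(series="0.017 0 0 0 0.005 0.012 0; 0 0 0 0 0.006 0.012 0; 0 0 0 0 0.007 0.012 0; 0 0 0 0 0.008 0.012 0; 0 0 0 0 0.008 0.011 0; 0 0 0 0 0.007 0.009 0")

```text
time: 8.7
tool_pos: [0.4518, -0.0606, 0.1605]
ee_rot: [-1.581, 0.009, 1.696]
wrist_force: [2.0, -0.1, -0.0]
width: 0.0005
```

```bash
python3 -c "
from fit import *
import cv2
q=[.5750,-.070,.1266]
th=.75
delta(T(q,(.008-.187*np.sin(th),.025,.02+.187*np.cos(th))),[-np.pi/2,0,1.697])
cv2.imwrite('pics/c12.png',cv2.resize(robot.snapshot('scene')[130:330,180:400],None,fx=3,fy=3,interpolation=cv2.INTER_CUBIC))
"
```

```text
t 8.7 pos [ 0.4518 -0.0606  0.1605] rpy [-1.5814  0.0085  1.6955] q [-0.25 -0.12  1.67 -0.    1.58 -1.95] F [ 2.  -0.1 -0. ] w 0.0005
shift [ 0.0002  0.0036 -0.0016]
turn [ 0.0106 -0.0015 -0.0085]
```

View pics/c12.png

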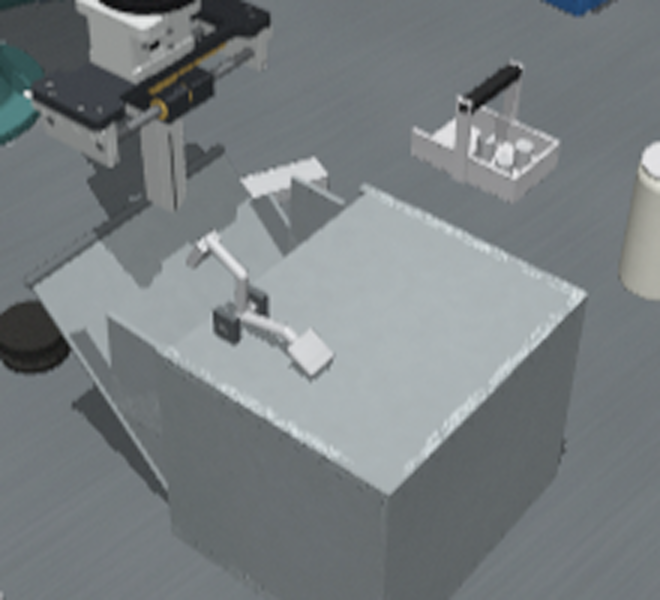

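Nearly at the stop. I'll keep pulling gently until the force rises.

Request:
arm_command(series="0.01 0 -0.008 0 0.004 0.006 0; 0 0 0 0 0.003 0.006 0; 0 0 0 0 0.002 0.006 0; 0 0 0 0 0.001 0.006 0")

```text
time: 9.15
tool_pos: [0.451, -0.0607, 0.1611]
ee_rot: [-1.637, 0.004, 1.699]
wrist_force: [17.6, 1.2, -7.6]
width: 0.0002
```

```bash
python3 -c "
from fit import *
q=[.5750,-.070,.1266]
th=.75
delta(T(q,(.008-.187*np.sin(th),.025,.02+.187*np.cos(th))),[-np.pi/2,0,1.697])
"
```

```text
t 9.15 pos [ 0.451  -0.0607  0.1611] rpy [-1.6367  0.004   1.6992] q [-0.28 -0.17  1.7   0.02  1.54 -1.98] F [17.6  1.2 -7.6] w 0.0002
shift [ 0.0002  0.0044 -0.0021]
turn [ 0.0659  0.0023 -0.0039]
```

Request:
arm_command(series="0.03 0 0 0 -0.008 -0.01 0; 0.03 0 0 0 -0.012 -0.01 0; 0 0 0 0 -0.04 0 0; 0 0 0 0 -0.05 0 0; 0 0 0 0 -0.04 0 0; 0 0 0 0 0 0 0.094")

```text
time: 9.75
tool_pos: [0.4654, -0.0569, 0.3152]
ee_rot: [-1.558, 0.0, 1.699]
wrist_force: [0.3, 0.1, -0.2]
width: 0.0056
```

```bash
python3 -c "
from fit import *
import cv2
delta([.5028,-.3376,.30],[-np.pi/2,0,-.182])
cv2.imwrite('pics/s13.png',robot.snapshot('scene'))
cv2.imwrite('pics/t13.png',cv2.resize(robot.snapshot('top')[105:265,250:420],None,fx=4,fy=4,interpolation=cv2.INTER_CUBIC))
"
```

```text
t 9.75 pos [ 0.4654 -0.0569  0.3152] rpy [-1.5584  0.0003  1.6993] q [-0.24 -0.08  1.32 -0.    1.91 -1.94] F [ 0.3  0.1 -0.2] w 0.0056
shift [-0.2832  0.0153 -0.0013]
turn [-0.0083  1.8813 -0.0118]
```

View pics/s13.png

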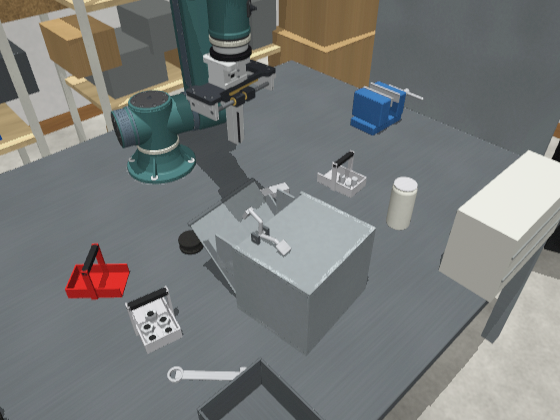

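View pics/t13.png

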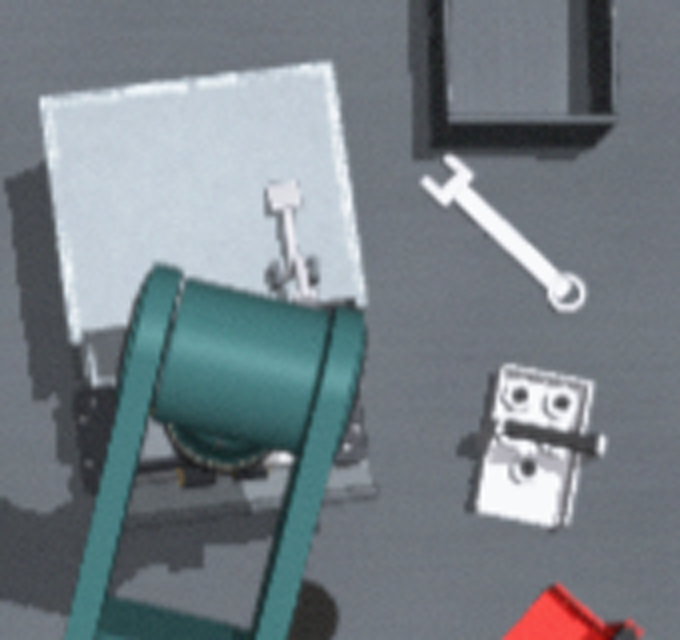

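Request:
arm_command(series="0 0.145 0 -0.045 0 0 0.06; 0 0 0 -0.045 0 0.007 0.06; 0 0 0 -0.045 0 0.007 0.06; 0 0 0 -0.045 0 0.007 0.06; 0 0 0 -0.045 0 0.007 0.06; 0 0 0 -0.04 0 0.007 0.06; 0 0.145 0 0 0 0 0.06; 0 0.145 0 0 0 0 0.06; 0 0.145 0 0 0 0 0.06; 0 0.145 0 0 0 0 0.06; 0 0.145 0 0 0 0 0.06; 0 0.145 0 0 0 0 0.06")

```text
time: 11.05
tool_pos: [0.4159, -0.3228, 0.2742]
ee_rot: [-1.491, 0.033, 0.662]
wrist_force: [0.4, -0.4, 0.5]
width: 0.0598
```

Request:
arm_command(series="0 0.145 0 0 0 0 0.06; 0 0.145 0 0 0 0 0.06; 0 0.145 0 0 0 0 0.06; 0 0.145 0 0 0 0 0.06; 0 0.145 0 0 0 0 0.06; 0 0.1 0 0 0 0 0.06; 0 0 0 0 0 0 0.06")

```text
time: 11.75
tool_pos: [0.4075, -0.3161, 0.2539]
ee_rot: [-1.522, 0.12, -0.191]
wrist_force: [0.0, -0.4, -0.2]
width: 0.06
```

```bash
python3 -c "
from fit import *
import cv2
delta([.5028,-.3376,.20],[-np.pi/2,0,-.182])
p=robot.camera_params('wrist')
cv2.imwrite('pics/w14.png',robot.snapshot('wrist'))
for d in robot.spot_in('wrist','pan_grip')[:3]: w=tow(p,d['centre']);print(d['score'],w.round(4),proj(p,w).round())
q=[.5028,-.3376,2.9593]
for l in [(0,.043,.092),(0,-.043,.092),(-.06,.038,.03),(-.06,-.038,.03),(.06,.038,.0),(.06,-.038,.0)]: print(l,proj(p,T(q,l)).round(1))
"
```

```text
t 11.75 pos [ 0.4075 -0.3161  0.2539] rpy [-1.5218  0.12   -0.1909] q [-0.75  0.11  1.26 -0.02  1.9  -0.57] F [ 0.  -0.4 -0.2] w 0.06
shift [ 0.1034  0.0416 -0.005 ]
turn [-0.0495 -0.0119 -0.1197]
0.8 [ 0.4991 -0.3443  0.0108] [372. 200.]
0.79 [ 0.3295 -0.3623  0.0035] [253. 231.]
(0, 0.043, 0.092) [384.4 244.8]
(0, -0.043, 0.092) [389.3 166.2]
(-0.06, 0.038, 0.03) [423.4 227. ]
(-0.06, -0.038, 0.03) [428.8 166.6]
(0.06, 0.038, 0.0) [327.  219.6]
(0.06, -0.038, 0.0) [328.2 165.1]
```

View pics/w14.png

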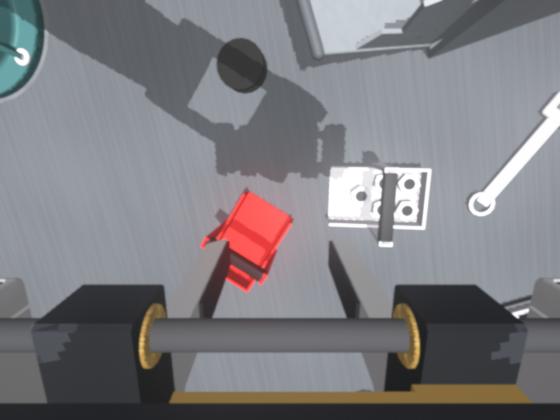

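Request:
arm_command(series="-0.05 -0.012 -0.12 0.03 0 0 0.06; 0 0 0 0.035 0.005 0 0.06; 0 0 0 0.03 0.01 0 0.06; 0 0 0 0 0.01 0 0.06; 0 0 0 0 0 0 0.06")

```text
time: 12.35
tool_pos: [0.4994, -0.3311, 0.2186]
ee_rot: [-1.568, 0.006, -0.172]
wrist_force: [0.1, 0.0, 0.4]
width: 0.0599
```

```bash
python3 -c "
from fit import *
delta([.5028,-.3376,.14],[-np.pi/2,0,-.182])
"
```

```text
t 12.35 pos [ 0.4994 -0.3311  0.2186] rpy [-1.5676  0.0059 -0.1716] q [-0.68  0.2   1.22 -0.    1.73 -0.51] F [0.1 0.  0.4] w 0.0599
shift [ 0.0049  0.0785 -0.0061]
turn [-0.0031  0.0104 -0.0059]
```

Request:
arm_command(series="-0.003 0.01 -0.006 0.005 0.03 -0.006 0.06; 0 0 0 0 0.03 0 0.06; 0 0 0 0 0.018 0 0.06; 0 0 0 0 0 0 0.06")

```text
time: 12.75
tool_pos: [0.5008, -0.3384, 0.1404]
ee_rot: [-1.573, -0.001, -0.18]
wrist_force: [-0.5, 0.0, -0.7]
width: 0.0599
```

```bash
python3 -c "
from fit import *
import cv2
delta([.5028,-.3376,.066],[-np.pi/2,0,-.182])
cv2.imwrite('pics/w15.png',robot.snapshot('wrist'))
cv2.imwrite('pics/c15.png',cv2.resize(robot.snapshot('scene')[230:370,80:260],None,fx=4,fy=4,interpolation=cv2.INTER_CUBIC))
"
```

```text
t 12.75 pos [ 0.5008 -0.3384  0.1404] rpy [-1.5725 -0.001  -0.1797] q [-0.69  0.23  1.34 -0.    1.57 -0.51] F [-0.5  0.  -0.7] w 0.0599
shift [0.0018 0.0744 0.0013]
turn [0.0017 0.0023 0.0011]
```

View pics/w15.png

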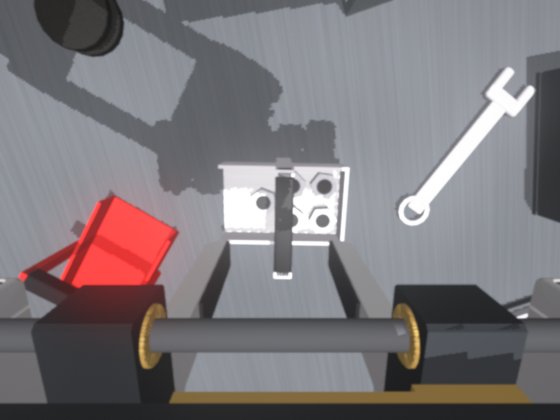

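View pics/c15.png

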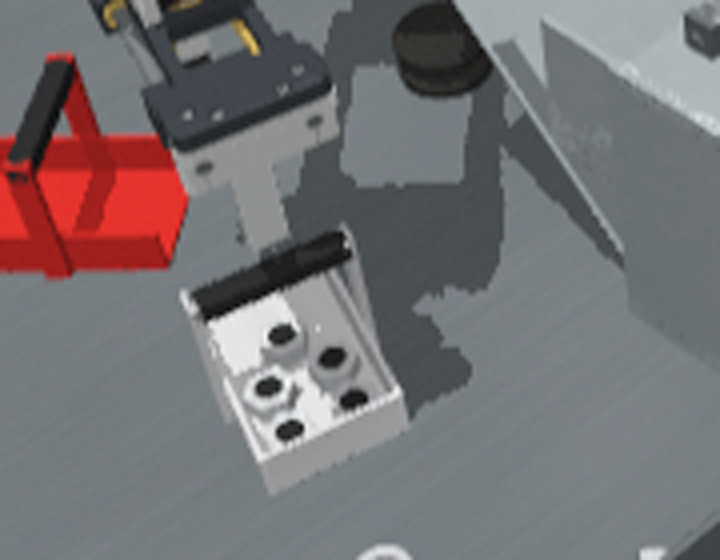

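Request:
arm_command(series="0 0 0 0.002 0.03 0 0.06; 0 0 0 0 0.025 0 0.06; 0 0 0 0 0.014 0 0.06; 0 0 0 0 0.005 0 0.06; 0 0 0 0 0 0 0.06")

```text
time: 13.35
tool_pos: [0.509, -0.3449, 0.0798]
ee_rot: [-1.585, -0.023, -0.179]
wrist_force: [0.4, 0.4, 0.1]
width: 0.06
```

```bash
python3 -c "
from fit import *
delta([.5028,-.3376,.066],[-np.pi/2,0,-.182])
"
```

```text
t 13.35 pos [ 0.509  -0.3449  0.0798] rpy [-1.5849 -0.0232 -0.1795] q [-0.69  0.26  1.42 -0.    1.43 -0.51] F [0.4 0.4 0.1] w 0.06
shift [-0.0077  0.0135  0.0063]
turn [0.0141 0.0024 0.0232]
```

Request:
arm_command(series="0.014 0.002 0.023 -0.007 0.006 0.006 0.06; 0 0 0 0 0.006 0 0.06; 0 0 0 0 0 0 0.06")

```text
time: 13.65
tool_pos: [0.5045, -0.3386, 0.0705]
ee_rot: [-1.573, -0.003, -0.182]
wrist_force: [-0.5, 0.4, 0.2]
width: 0.0603
```

```bash
python3 -c "
from fit import *
delta([.5028,-.3376,.066],[-np.pi/2,0,-.182])
"
```

```text
t 13.65 pos [ 0.5045 -0.3386  0.0705] rpy [-1.5725 -0.0034 -0.1818] q [-0.68  0.27  1.43  0.    1.44 -0.5 ] F [-0.5  0.4  0.2] w 0.0603
shift [-0.0018  0.0044  0.0007]
turn [0.0017 0.0002 0.0034]
```

Request:
arm_command(series="0.002 0 0.003 -0.002 0.004 0.001 0.06; 0 0 0 0 0 0 0.0; 0 0 0 0 0 0 0; 0 0 0 0 0 0 0; 0 0 0 0 0 0 0; 0 0 0 0 0 0 0; 0 0 0 0 0 0 0; 0 0 0 0 0 0 0")

```text
time: 14.45
tool_pos: [0.5036, -0.3377, 0.0674]
ee_rot: [-1.572, -0.003, -0.181]
wrist_force: [0.5, 0.7, -0.2]
width: 0.0138
```

Request:
arm_command(series="0 0 0 0 -0.015 0 0; 0 0 0 0 -0.02 0 0; 0 0 0 0 -0.02 0 0; 0 0 0 0 0 0 0")

```text
time: 14.85
tool_pos: [0.5008, -0.3358, 0.1216]
ee_rot: [-1.567, 0.006, -0.182]
wrist_force: [0.7, -0.5, -3.7]
width: 0.0136
```

```bash
python3 -c "
from fit import *
import cv2
delta([.5028,-.3376,.35],[-np.pi/2,0,-.182])
cv2.imwrite('pics/w16.png',robot.snapshot('wrist'))
cv2.imwrite('pics/c16.png',cv2.resize(robot.snapshot('scene')[230:370,80:260],None,fx=4,fy=4,interpolation=cv2.INTER_CUBIC))
"
```

```text
t 14.85 pos [ 0.5008 -0.3358  0.1216] rpy [-1.567   0.0063 -0.1816] q [-0.68  0.24  1.36  0.    1.55 -0.5 ] F [ 0.7 -0.5 -3.7] w 0.0136
shift [ 0.0009 -0.2284 -0.0005]
turn [-0.0038  0.0004 -0.0063]
```

View pics/w16.png

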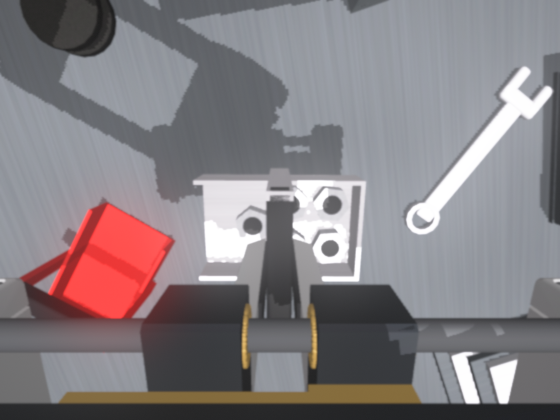

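View pics/c16.png

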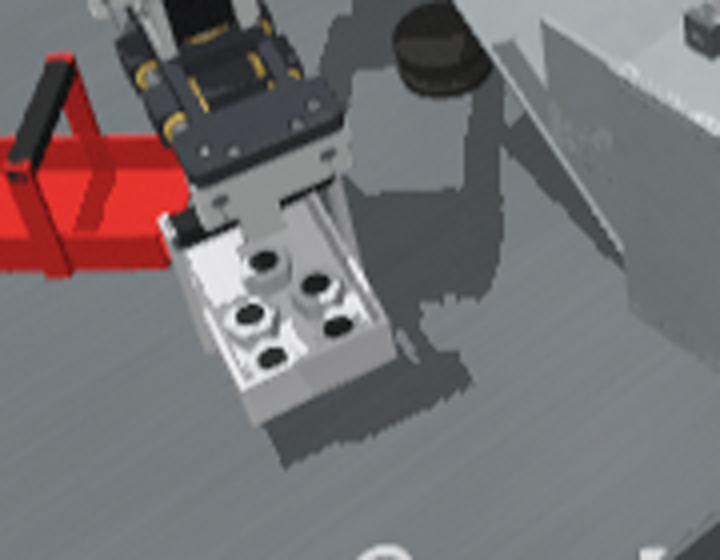

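Request:
arm_command(series="0 0 0 0 -0.012 0 0; 0 0 0 0 -0.02 0 0; 0 0 0 0 -0.022 0 0; 0 0 0 0 -0.024 0 0; 0 0 0 0 -0.024 0 0; 0 0 0 0 -0.024 0 0; 0 0 0 0 -0.024 0 0; 0 0 0 0 -0.024 0 0; 0 0 0 0 -0.022 0 0; 0 0 0 0 -0.02 0 0; 0 0 0 0 -0.012 0 0; 0 0 0 0 0 0 0")

```text
time: 16.15
tool_pos: [0.4987, -0.3345, 0.3444]
ee_rot: [-1.551, 0.036, -0.182]
wrist_force: [0.2, 0.6, -4.1]
width: 0.014
```

```bash
python3 -c "
from fit import *
delta([.505,-.0465,.36],[-np.pi/2,0,.127])
"
```

```text
t 16.15 pos [ 0.4987 -0.3345  0.3444] rpy [-1.551   0.0362 -0.1815] q [-0.69  0.26  0.9  -0.    2.02 -0.5 ] F [ 0.2  0.6 -4.1] w 0.014
shift [-0.0464 -0.0083  0.2846]
turn [-0.0252 -0.3088 -0.0329]
```

Request:
arm_command(series="-0.01 -0.02 -0.015 0 -0.002 0.01 0; -0.01 -0.03 -0.015 -0.003 -0.002 0.018 0; 0 -0.03 0 -0.003 -0.001 0.022 0; 0 -0.03 0 -0.002 -0.001 0.025 0; 0 -0.03 0 -0.002 -0.001 0.025 0; 0 -0.03 0 -0.001 -0.001 0.025 0; 0 -0.03 0 0 -0.001 0.025 0; 0 -0.03 0 0 -0.001 0.025 0; 0 -0.03 0 0 -0.001 0.025 0; 0 -0.03 0 0 -0.001 0.022 0; 0 -0.02 0 0 -0.001 0.018 0; 0 0 0 0 0 0.01 0")

```text
time: 17.35
tool_pos: [0.4847, -0.0655, 0.3437]
ee_rot: [-1.552, 0.022, 0.153]
wrist_force: [0.8, 0.1, -3.7]
width: 0.0138
```

```bash
python3 -c "
from fit import *
import cv2
delta([.5216,-.0465,.36],[-np.pi/2,0,.127])
cv2.imwrite('pics/s17.png',robot.snapshot('scene'))
"
```

```text
t 17.35 pos [ 0.4847 -0.0655  0.3437] rpy [-1.5519  0.022   0.1535] q [-0.26 -0.01  1.2   0.01  1.98 -0.41] F [ 0.8  0.1 -3.7] w 0.0138
shift [ 0.039  -0.017   0.0134]
turn [-0.0186  0.0263 -0.0223]
```

View pics/s17.png

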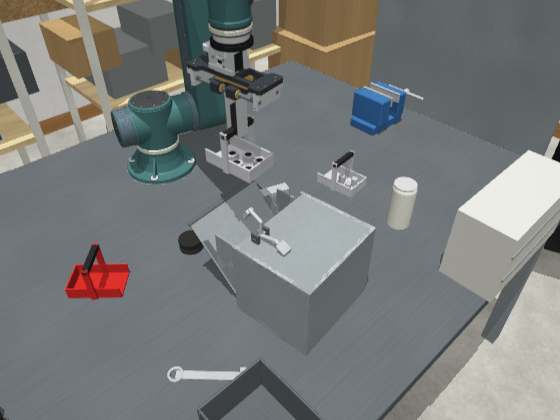

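Request:
arm_command(series="-0.01 0.01 -0.01 0.012 0.005 0.005 0; -0.01 0.016 -0.012 0.015 0.01 0.005 0; 0 0 0 0.012 0.015 0.005 0; 0 0 0 0.006 0.012 0 0; 0 0 0 0 0.008 0 0; 0 0 0 0 0 0 0")

```text
time: 18.0
tool_pos: [0.5256, -0.0435, 0.2884]
ee_rot: [-1.573, 0.004, 0.126]
wrist_force: [-0.4, -0.5, -4.6]
width: 0.014
```

```bash
python3 -c "
from fit import *
import cv2
delta([.5295,-.0455,.29],[-np.pi/2,0,.127])
"
```

```text
t 18.0 pos [ 0.5256 -0.0435  0.2884] rpy [-1.5731  0.0038  0.1256] q [-0.19  0.04  1.26 -0.    1.85 -0.31] F [-0.4 -0.5 -4.6] w 0.014
shift [ 0.0036 -0.0016 -0.0025]
turn [ 0.0023 -0.0014 -0.0038]
```

Request:
arm_command(series="0 0 -0.08 0.002 -0.002 -0.002 0; 0 0 -0.08 0.001 -0.002 0 0; 0 0 -0.08 0 -0.002 0 0")

```text
time: 18.3
tool_pos: [0.5288, -0.0468, 0.2926]
ee_rot: [-1.573, -0.238, 0.125]
wrist_force: [-0.6, 0.0, -4.6]
width: 0.0136
```

```bash
python3 -c "
from fit import *
import cv2
delta([.5295,-.0455,.29])
cv2.imwrite('pics/c18.png',cv2.resize(robot.snapshot('scene')[130:330,160:380],None,fx=3,fy=3,interpolation=cv2.INTER_CUBIC))
"
```

```text
t 18.3 pos [ 0.5288 -0.0468  0.2926] rpy [-1.5729 -0.2379  0.125 ] q [-0.25 -0.14  1.44  0.08  1.62 -0.36] F [-0.6  0.  -4.6] w 0.0136
shift [0.0002 0.0027 0.0012]
```

View pics/c18.png

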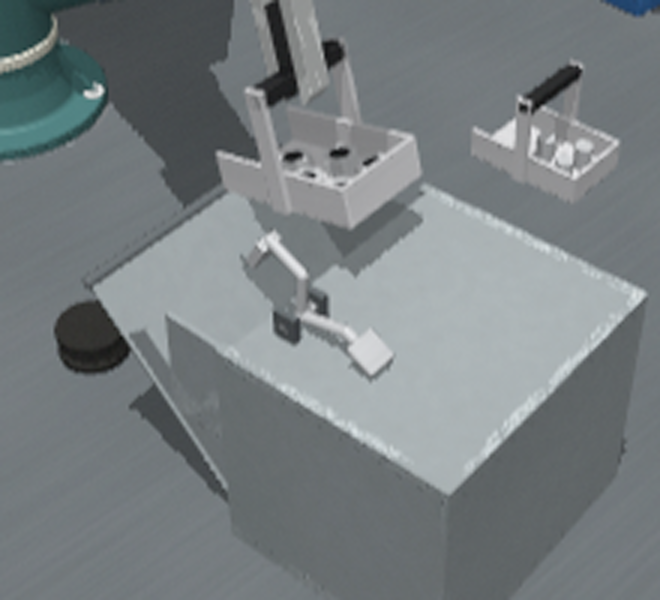

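Request:
arm_command(series="0 0 -0.1 0 0 0 0; 0 0 -0.12 0 0 0 0; 0 0 -0.12 0 0 0 0; 0 0 -0.12 0 0 0 0; 0 0 -0.08 0 0 0 0; 0 0 0 0 0 0 0; 0 0 0 0 0 0 0")

```text
time: 19.05
tool_pos: [0.5218, -0.0499, 0.2936]
ee_rot: [-1.583, -0.785, 0.129]
wrist_force: [0.7, -0.6, -1.6]
width: 0.0137
```

```bash
python3 -c "
from fit import *
import cv2
delta([.5295,-.0455,.29])
cv2.imwrite('pics/c19.png',cv2.resize(robot.snapshot('scene')[130:330,160:380],None,fx=3,fy=3,interpolation=cv2.INTER_CUBIC))
"
```

```text
t 19.05 pos [ 0.5218 -0.0499  0.2936] rpy [-1.5828 -0.785   0.1289] q [-0.47 -0.54  1.9   0.45  1.12 -0.66] F [ 0.7 -0.6 -1.6] w 0.0137
shift [0.0033 0.0083 0.0035]
```

View pics/c19.png

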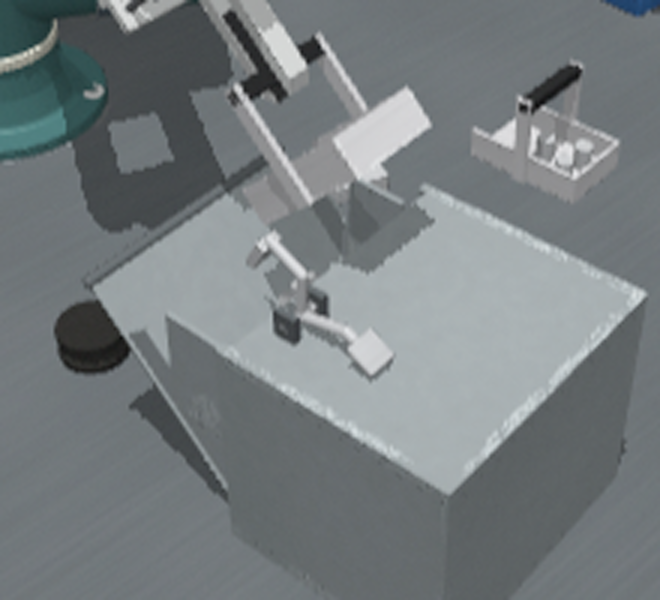

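Request:
arm_command(series="0 0 -0.05 0 0 0 0; 0 0 0 0 0 0 0; 0 0 0 0 0 0 0; 0 0 0 0 0 0 0")

```text
time: 19.5
tool_pos: [0.5248, -0.0501, 0.2993]
ee_rot: [-1.589, -0.835, 0.138]
wrist_force: [-0.2, -0.3, -1.9]
width: 0.0137
```

```bash
python3 -c "
from fit import *
import cv2
delta([.5295,-.0455,.29])
cv2.imwrite('pics/w20.png',robot.snapshot('wrist'))
cv2.imwrite('pics/t20.png',cv2.resize(robot.snapshot('top')[105:265,200:370],None,fx=4,fy=4,interpolation=cv2.INTER_CUBIC))
"
```

```text
t 19.5 pos [ 0.5248 -0.0501  0.2993] rpy [-1.5892 -0.8349  0.1379] q [-0.49 -0.56  1.93  0.5   1.09 -0.7 ] F [-0.2 -0.3 -1.9] w 0.0137
shift [-0.0034  0.0101  0.0041]
```

View pics/w20.png

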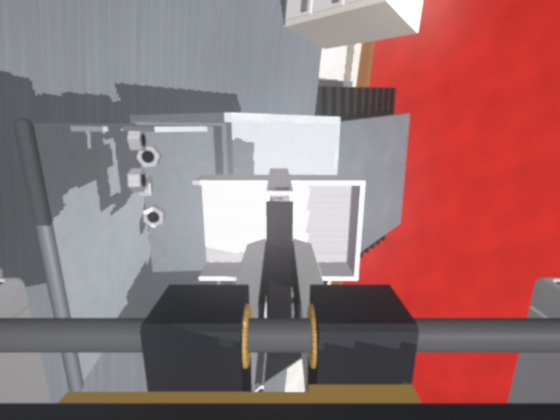

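View pics/t20.png

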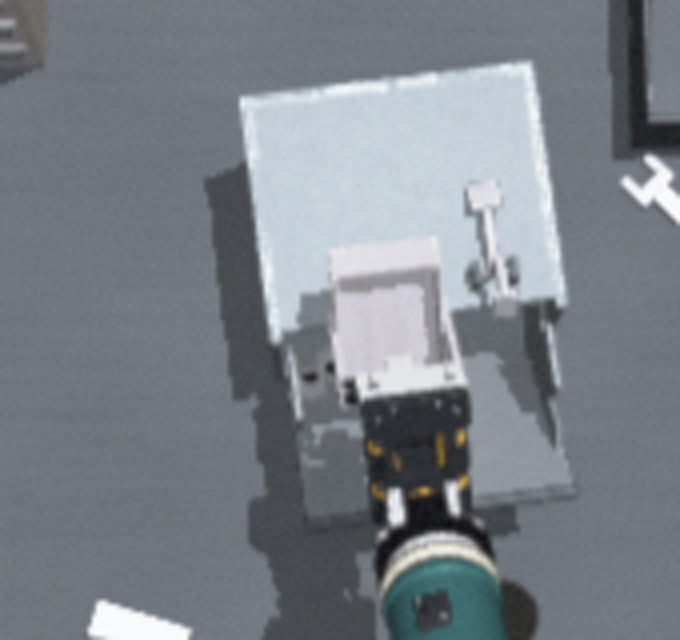

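Request:
arm_command(series="0 0 0 0.015 -0.013 0 0; 0 0 0.05 0.015 -0.013 0 0; 0 0 0.12 0 0 0 0; 0 0 0.12 0 0 0 0; 0 0 0.12 0 0 0 0; 0 0 0.12 0 0 0 0; 0 0 0.12 0 0 0 0; 0 0 0.12 0 0 0 0; 0 0 0.06 0 -0.01 0 0; 0 0 0 0 -0.01 0 0")

```text
time: 20.6
tool_pos: [0.5306, -0.0472, 0.3609]
ee_rot: [-1.583, 0.024, 0.122]
wrist_force: [0.6, 0.2, -2.8]
width: 0.0133
```

```bash
python3 -c "
from fit import *
import cv2
delta([.4987,-.3376,.34],[-np.pi/2,0,-.182])
cv2.imwrite('pics/s21.png',cv2.resize(robot.snapshot('scene')[130:330,160:380],None,fx=3,fy=3,interpolation=cv2.INTER_CUBIC))
cv2.imwrite('pics/w21.png',robot.snapshot('wrist'))
"
```

```text
t 20.6 pos [ 0.5306 -0.0472  0.3609] rpy [-1.5831  0.024   0.1224] q [-0.18  0.09  1.06 -0.02  2.01 -0.31] F [ 0.6  0.2 -2.8] w 0.0133
shift [-0.0666  0.026  -0.2841]
turn [ 0.0159  0.3045 -0.022 ]
```

View pics/s21.png

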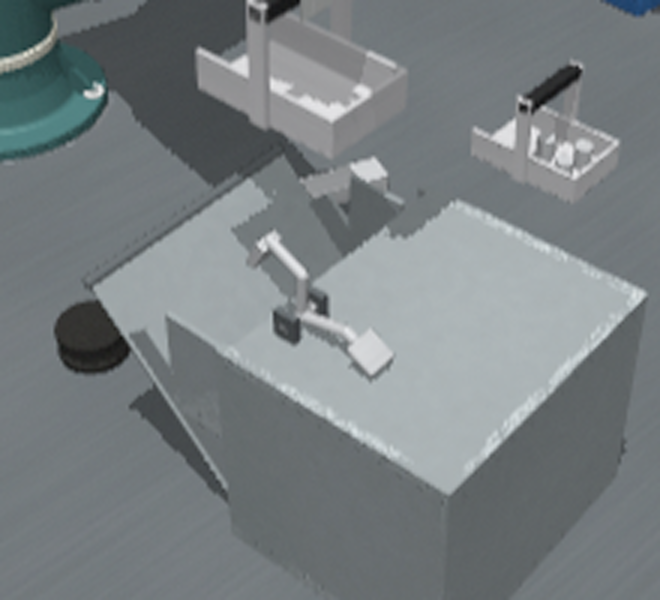

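View pics/w21.png

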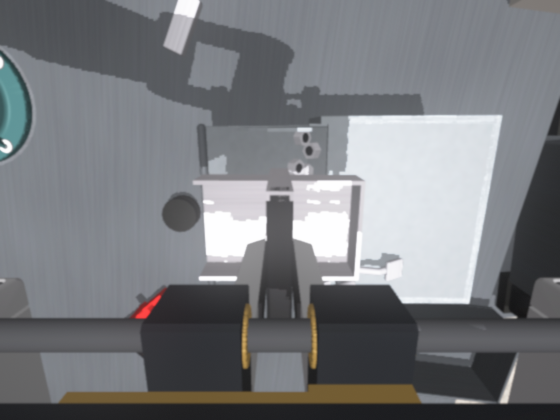

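Request:
arm_command(series="0 0.03 0 -0.02 0.005 -0.02 0; 0 0.03 0 -0.01 0.003 -0.03 0; 0 0.03 0 -0.005 0 -0.03 0; 0 0.03 0 -0.003 0 -0.03 0; 0 0.03 0 -0.003 0 -0.03 0; 0 0.03 0 -0.003 0 -0.03 0; 0 0.03 0 0 0 -0.03 0; 0 0.03 0 0 0 -0.03 0; 0 0.03 0 0 0 -0.03 0; 0 0.03 0 0 0 -0.015 0; 0 0 0 0 0 0 0")

```text
time: 21.8
tool_pos: [0.4831, -0.3336, 0.3593]
ee_rot: [-1.588, -0.001, -0.187]
wrist_force: [0.2, 0.5, -1.8]
width: 0.0136
```

```bash
python3 -c "
from fit import *
delta([.5028,-.3376,.22],[-np.pi/2,0,-.182])
"
```

```text
t 21.8 pos [ 0.4831 -0.3336  0.3593] rpy [-1.5878 -0.0013 -0.1874] q [-0.69  0.19  0.95 -0.02  1.99 -0.51] F [ 0.2  0.5 -1.8] w 0.0136
shift [0.0199 0.1393 0.0021]
turn [ 0.017  -0.0054  0.0012]
```

Request:
arm_command(series="0.017 -0.005 0.001 0.01 0.025 0 0; 0 0 0 0.01 0.035 0 0; 0 0 0 0 0.035 0 0; 0 0 0 0 0.035 0 0; 0 0 0 0 0.03 0 0; 0 0 0 0 0.02 0 0; 0 0 0 0 0 0 0")

```text
time: 22.5
tool_pos: [0.5077, -0.3279, 0.1772]
ee_rot: [-1.567, -0.01, -0.172]
wrist_force: [-0.5, -0.2, -2.3]
width: 0.014
```

```bash
python3 -c "
from fit import *
import cv2
delta([.5028,-.3376,.10],[-np.pi/2,0,-.182])
cv2.imwrite('pics/w22.png',robot.snapshot('wrist'))
cv2.imwrite('pics/c22.png',cv2.resize(robot.snapshot('scene')[200:370,60:280],None,fx=3.4,fy=3.4,interpolation=cv2.INTER_CUBIC))
"
```

```text
t 22.5 pos [ 0.5077 -0.3279  0.1772] rpy [-1.5674 -0.0104 -0.1719] q [-0.67  0.21  1.29  0.01  1.64 -0.5 ] F [-0.5 -0.2 -2.3] w 0.014
shift [-0.004   0.0771 -0.0106]
turn [-0.0035  0.0101  0.0104]
```

View pics/c22.png

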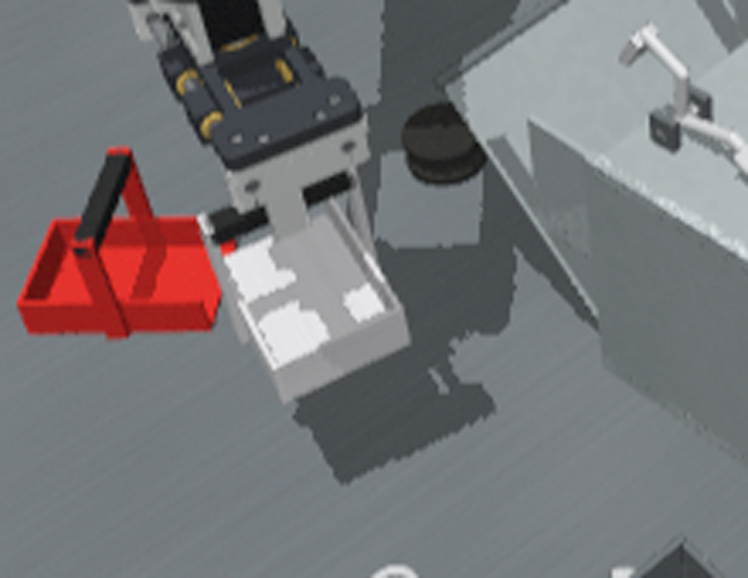

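Request:
arm_command(series="-0.003 0.01 0.01 -0.004 0.02 -0.01 0; 0 0 0 0 0.025 0 0; 0 0 0 0 0.02 0 0; 0 0 0 0 0.012 0 0; 0 0 0 0 0.006 0 0; 0 0 0 0 0 0 0")

```text
time: 23.2
tool_pos: [0.5079, -0.3444, 0.1028]
ee_rot: [-1.584, -0.02, -0.183]
wrist_force: [0.4, -0.7, -1.8]
width: 0.0139
```

```bash
python3 -c "
from fit import *
delta([.5028,-.3376,.0675],[-np.pi/2,0,-.182])
"
```

```text
t 23.2 pos [ 0.5079 -0.3444  0.1028] rpy [-1.584  -0.0202 -0.1833] q [-0.69  0.25  1.39 -0.    1.48 -0.5 ] F [ 0.4 -0.7 -1.8] w 0.0139
shift [-0.0069  0.0351  0.0062]
turn [ 0.0133 -0.0014  0.0202]
```

Request:
arm_command(series="0.013 -0.001 0.02 -0.005 0.01 0.005 0; 0 0 0 0 0.01 0 0; 0 0 0 0 0.007 0 0; 0 0 0 0 0 0 0")

```text
time: 23.6
tool_pos: [0.5051, -0.3395, 0.0761]
ee_rot: [-1.572, -0.003, -0.183]
wrist_force: [-0.4, -0.2, -3.0]
width: 0.0138
```

```bash
python3 -c "
from fit import *
delta([.5028,-.3376,.0675],[-np.pi/2,0,-.182])
"
```

```text
t 23.6 pos [ 0.5051 -0.3395  0.0761] rpy [-1.5723 -0.0028 -0.1825] q [-0.68  0.27  1.42 -0.    1.45 -0.5 ] F [-0.4 -0.2 -3. ] w 0.0138
shift [-0.0026  0.0086  0.0015]
turn [ 0.0015 -0.0005  0.0028]
```

Request:
arm_command(series="0.001 0 0.003 -0.002 0.004 0.001 0; 0 0 0 0 0.003 0 0; 0 0 0 0 0.002 0 0; 0 0 0 0 0.001 0 0; 0 0 0 0 0 0 0")

```text
time: 24.1
tool_pos: [0.5038, -0.3386, 0.0678]
ee_rot: [-1.573, -0.002, -0.182]
wrist_force: [-0.3, 0.1, -1.8]
width: 0.014
```

```bash
python3 -c "
from fit import *
import cv2
delta([.5028,-.3376,.0675],[-np.pi/2,0,-.182])
cv2.imwrite('pics/c23.png',cv2.resize(robot.snapshot('scene')[200:370,60:280],None,fx=3.4,fy=3.4,interpolation=cv2.INTER_CUBIC))
"
```

```text
t 24.1 pos [ 0.5038 -0.3386  0.0678] rpy [-1.5729 -0.002  -0.1824] q [-0.68  0.27  1.43 -0.    1.43 -0.5 ] F [-0.3  0.1 -1.8] w 0.014
shift [-0.0011  0.0003  0.0008]
turn [ 0.0021 -0.0004  0.002 ]
```

View pics/c23.png

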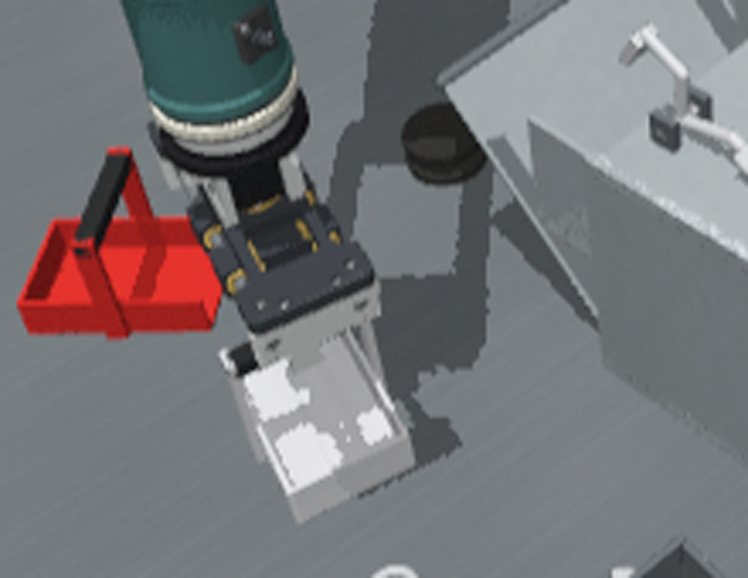

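Request:
arm_command(series="0 0 0 -0.001 0.001 0.001 0; 0 0 0 0 0.001 0 0; 0 0 0 0 0.001 0 0; 0 0 0 0 0 0 0")

```text
time: 24.55
tool_pos: [0.5037, -0.3387, 0.0675]
ee_rot: [-1.576, -0.005, -0.183]
wrist_force: [-0.8, 0.4, -1.0]
width: 0.0138
```

Request:
arm_command(series="0 0 0 0 0.0015 0 0; 0 0 0 0 0.0015 0 0")

```text
time: 24.75
tool_pos: [0.5037, -0.3388, 0.0674]
ee_rot: [-1.576, -0.006, -0.183]
wrist_force: [-3.7, 2.3, 7.9]
width: 0.0134
```

Pan is seated on the bench. Release and retreat straight up.

Request:
arm_command(series="0 0 0 0 0 0 0.05; 0 0 0 0 0 0 0.05; 0 0 0 0 0 0 0.05; 0 0 0 0 0 0 0.05; 0 0 0 0 -0.01 0 0.05; 0 0 0 0 -0.03 0 0.05; 0 0 0 0 -0.04 0 0.05; 0 0 0 0 -0.04 0 0.05; 0 0 0 0 -0.04 0 0.05; 0 0 0 0 -0.04 0 0.05; 0 0 0 0 0 0 0.05")

```text
time: 25.85
tool_pos: [0.5023, -0.3365, 0.2739]
ee_rot: [-1.573, -0.003, -0.182]
wrist_force: [0.1, -0.7, -0.4]
width: 0.0501
```

```bash
python3 -c "
from fit import *
import cv2
delta([.5028,-.3376,.0675],[-np.pi/2,0,-.182])
s=robot.snapshot('scene');cv2.imwrite('pics/s24.png',s)
cv2.imwrite('pics/c24.png',cv2.resize(s[180:360,110:310],None,fx=3.3,fy=3.3,interpolation=cv2.INTER_CUBIC))
cv2.imwrite('pics/t24.png',cv2.resize(robot.snapshot('top')[105:265,225:425],None,fx=3.7,fy=3.7,interpolation=cv2.INTER_CUBIC))
p=P['top']
robot.snapshot('wrist');pw=robot.camera_params('wrist')
for n,pp in(('top',p),('scene',P['scene']),('wrist',pw)):
  for d in robot.spot_in(n,'nut0_center')[:7]: w=tow(pp,d['centre']);print(n,round(d['score'],2),w.round(3),proj(pp,w).round())
"
```

```text
t 25.85 pos [ 0.5023 -0.3365  0.2739] rpy [-1.5735 -0.0035 -0.1823] q [-0.68  0.21  1.1  -0.    1.83 -0.5 ] F [ 0.1 -0.7 -0.4] w 0.0501
shift [ 0.      0.2064 -0.0005]
turn [ 0.0027 -0.0003  0.0035]
top 0.38 [0.551 0.015 0.048] [276. 201.]
scene 0.54 [ 0.378 -0.154  0.029] [190. 243.]
```

View pics/c24.png

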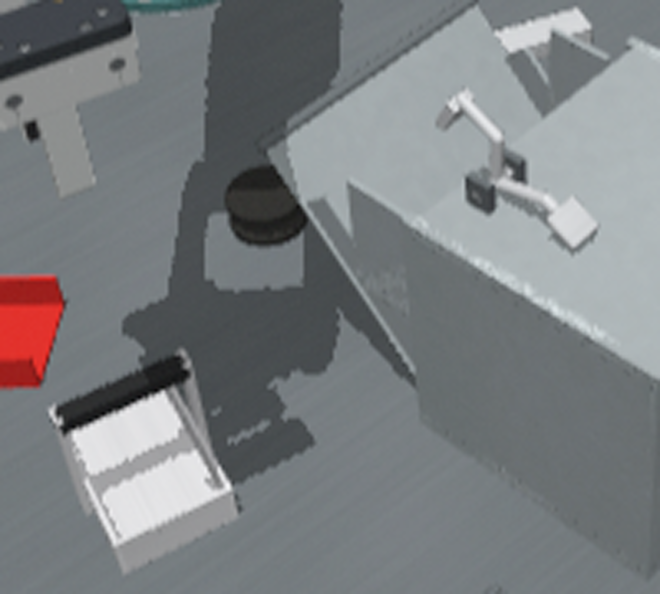

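View pics/t24.png

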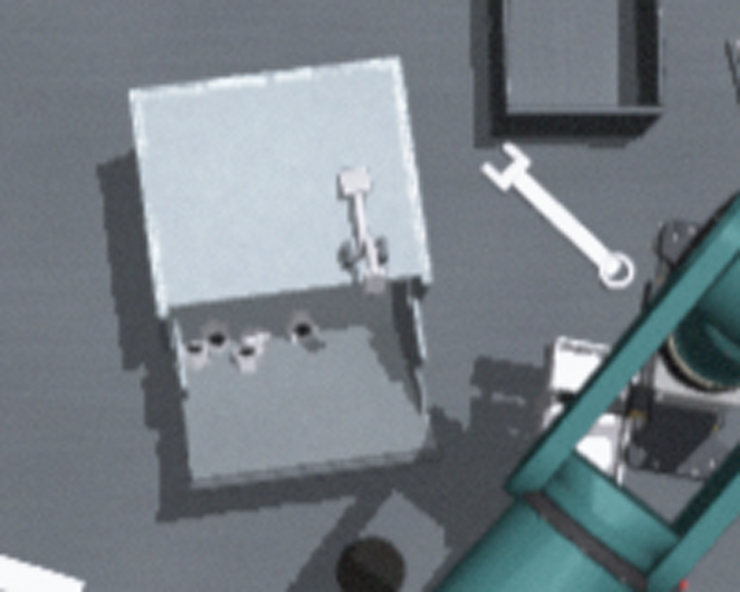

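Pan stands upright and empty. Only four nuts are clear in the top view, so I'll bring the wrist camera over the bin to count them.

Request:
arm_command(series="0 0 0 0 -0.04 0.02 0.05; 0 0 0 0 -0.04 0.035 0.05; 0 0 0 0 -0.02 0.04 0.05; 0 0 0 0 0 0.04 0.05; 0 0 0 0 0 0.04 0.05; 0 0 0 0 0 0.03 0.05; 0 0 0 0 0 0 0.05")

```text
time: 26.85
tool_pos: [0.5373, -0.1271, 0.353]
ee_rot: [-1.553, 0.04, -0.187]
wrist_force: [0.2, -0.5, 0.3]
width: 0.05
```

```bash
python3 -c "
from fit import *
import cv2
delta([.5028,-.3376,.0675])
pw=robot.camera_params('wrist')
w=robot.snapshot('wrist')
cv2.imwrite('pics/w25.png',w); print(proj(pw,[.55,-.05,.05]))
for d in robot.spot_in('wrist','nut0_center')[:7]: w=tow(pw,d['centre']);print(round(d['score'],2),w.round(3),proj(pw,w).round())
"
```

```text
t 26.85 pos [ 0.5373 -0.1271  0.353 ] rpy [-1.5528  0.0399 -0.1867] q [-0.34  0.15  1.02  0.01  2.02 -0.15] F [ 0.2 -0.5  0.3] w 0.05
shift [ 0.0165  0.2811 -0.2183]
[285.3962 126.6842]
0.86 [0.552 0.009 0.052] [280.  85.]
0.23 [ 0.513 -0.335  0.004] [295. 289.]
```

View pics/w25.png

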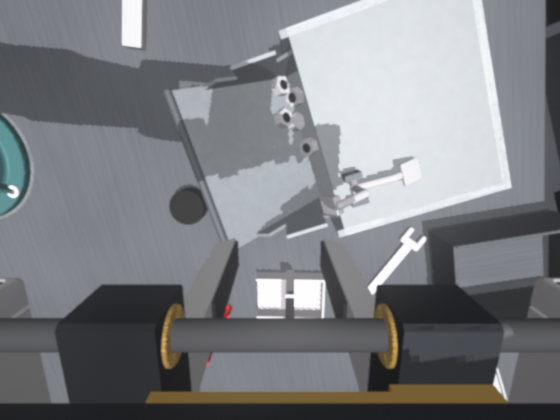

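```bash
python3 -c "
import cv2
a=cv2.imread('pics/w25.png')[55:175,240:350]
cv2.imwrite('pics/c25.png',cv2.resize(a,None,fx=5,fy=5,interpolation=cv2.INTER_LANCZOS4))
b=cv2.imread('pics/w20.png')[100:240,90:200]
cv2.imwrite('pics/c26.png',cv2.resize(b,None,fx=4,fy=4,interpolation=cv2.INTER_LANCZOS4))
"
```

View pics/c25.png

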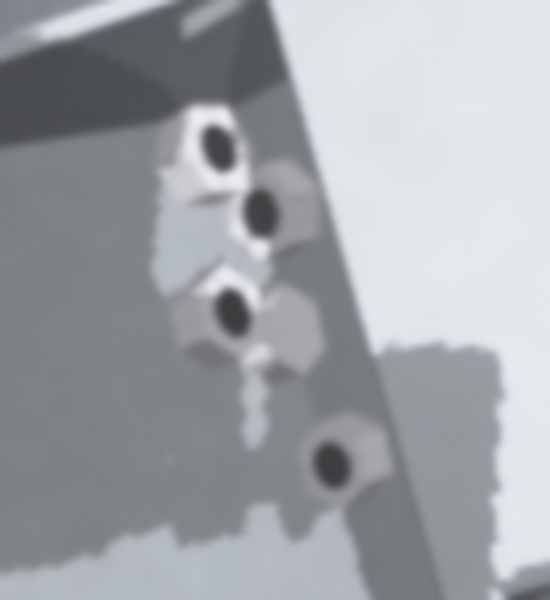

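View pics/c26.png

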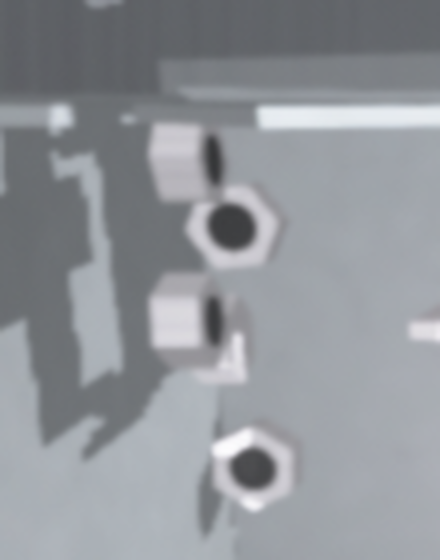

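All five nuts are in the bin: four show their holes, and the fifth is half covered beside the third in c25 at (295,330); it also shows in c26. The latch is up, the bin is open and the gripper is clear.

```bash
python3 -c "
from bench import robot
print(robot.close_job(), robot.get_obs()['time'])"
```

```text
the job is handed in; nothing more can be done
the job is handed in; nothing more can be done
```

The job is handed in, after about 27 s of the 72 s allowed. No verdict was reported.

**What I did:** I pressed the latch tail down to its stop (12.5 N at z 0.204). I then hooked the bin lip from behind and pulled until it stopped moving (17.6 N). I lifted the nut pan by its handle, tipped it about 0.83 rad over the mouth, and set it back at its original spot before letting go.

**Last checks:**
- **Latch and bin:** the pictures showed the lever up and the bin open.
- **Pan:** it was empty and looked upright on the bench. I did not measure its tilt or handle height after releasing it. While still gripped it was level and at the height where I picked it up, to within about 1 mm.
- **Nuts:** the bin holds five. Four are clearly visible and the fifth is partly hidden by a neighbour. The nut detector was no help with the count: it reported only one nut in the bin, plus low-score false finds. I counted from enlarged wrist pictures instead.
- **Bystanders:** the bushings pan, can, wrench, roller, gauge and red look-alike pan showed no movement where I could see them. I did not measure them, and the can and bushings pan were outside the final pictures.

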